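Tip the guest soaps from the bail pail into the soap tray

TASK

Lift the little steel pail out of the caddy by its bail and stand it upright on the open ledge, letting go of it there. Then take it by the grip lug on its bottom rim and tip it over the wooden soap tray so that all three soap balls end up in the tray. Stand the empty pail back upright on the ledge, let go, and leave the other things where they are.

Things in the scene. Friction and masses are not known exactly. Their poses are not given: they have to be found in the camera images.
- pail_center (a point): Centre (45 mm above the underside) of a plain round open steel pail, 90 mm high, 72 mm across the foot, 120 mm across the rim, 0.15 to 0.3 kg. z: up through the mouth; +x: pouring side, opposite the grip lug; the bail is pivoted at y = +66 and -66 mm, 80 mm above the underside. Starts upright on the caddy's 6 mm floor
- bail_grip (a point): Middle of the round wooden hand grip (14 mm thick, 56 mm long, along y) of the pail's wire bail, 75 mm from the pivot axis. The bail turns about the pail's y with light friction (0.014 N m) and stays where left; it starts up to 0.3 rad off straight up, towards the pail's +x or -x, and swings 0.8 rad at most. Hung from it, the pail hangs nearly upright
- pail_lug: Where to grip the flat steel lug on the pail's bottom rim, a plate 10 mm thick (y) and 34 mm high (z), fixed to the pail. The point lies 68 mm from the pail's axis towards its -x, 30 mm above its underside, 20 mm in from the lug's end; axes as the pail's. The flaring rim hangs over it, so reach it with the gripper leaning outwards, away from the pail, about 45 degrees
- soap0_center (a point): Centre of a round guest soap, a cream ball 30 mm across, 16 g; starts lying in the pail. It rolls freely
- soap1_center (a point): Second soap ball, the same
- soap2_center (a point): Third soap ball, the same
- caddy: Fixed open grey plastic caddy, 210 x 210 mm outside, 65 mm high, walls and floor 6 mm; origin at the centre of its underside. A night light 30 x 90 x 85 mm is fixed outside its +x side
- tray: Fixed open square wooden soap tray, 190 x 190 mm outside, 50 mm high, walls and floor 7 mm; origin at the centre of its underside. Caddy and tray stand on either side of the robot's x axis, which is which varies; the ledge between them is clear from x = 0.40 to 0.61 m within 0.13 m of y = 0
- stopper: red silicone sink stopper, disc 60 mm across with a small knob, 34 mm high; loose; origin at the centre of its underside. Leave alone
- brush: wooden clothes brush, 170 x 50 x 38 mm, bristles down, long side along its x; loose; origin at the centre of its underside. Leave alone
- clip0: metal bulldog clip, 36 x 55 x 18 mm; loose; origin at the centre of its underside. Leave alone
- clip1: metal bulldog clip, like clip0; loose; origin at the centre of its underside. Leave alone
- clip2: metal bulldog clip, like clip0; loose; origin at the centre of its underside. Leave alone
- tub_box: closed lavender plastic container, 81 x 116 x 62 mm; loose; origin at the centre of its underside. Leave alone
There are look-alikes about, which are no part of the job. There is more than one size of the part that bears pail_center; the job needs the middle-sized.

How it is judged:
By the outcome, as a careful person would: the job done as asked, in the order asked, and still so for the second after the job is handed in, with the robot touching nothing.
It also fails if it takes over 67 s, if anything falls off the work surface, if the arm or the gripper's body presses on something with over 40 N, if the wrist force passes 120 N, or if a joint passes its speed limit or range.

ROBOT

A 7-joint arm with a two-finger parallel gripper is mounted at the origin on the work surface. World frame = base frame: x ahead of the robot, y to its left, z up, the work surface at z = 0. Lengths are in m, angles in rad, forces in N, time in s.
With the tool pointing down it reaches from about 0.425 to 0.875 m from the base axis. Payload 4.7 kg.
Tool frame: the origin (TCP) lies at the very end of the fingers, on their centre line; the grasp point (between the pads) lies 19 mm behind it; x points along the fingers, y is the direction in which the jaws open and shut, and the axes are right-handed (so a half turn about x gives the same grasp; the last joint's range is limited). The gripper opens to 87 mm and grips with 3 to 60 N. Pads are 19 mm wide; open, the fingers measure 117 mm over their backs; the gripper's body (75 mm by 190 mm) begins 51 mm behind the grasp point.
Start: joints at [-1.278, 0.321, -0.07, 1.45, 0.023, 1.371, -0.057], TCP at [0.179, 0.625, 0.223] pointing down, gripper open.
Joint ranges: [-2.86, 2.86], [-0.3, 2.09], [-1.38, 1.24], [0.06, 2.45], [-1.56, 4.7], [0.09, 2.05], [-2.69, 2.69]. Speed limits (rad/s): [2.57, 2.57, 3.14, 3.14, 3.14, 3.14, 3.14].

INTERFACE

Orientations are given as a rotation vector (axis times angle).
In Python, from bench import ctrl gives the robot as it stands.
- The arm moves only by the tool step_arm, never from a script. Its argument "increments" is one flat list of numbers, 6 for each row, row after row: the shift along the tool's x, y, z in cm, then the turn, a rotation vector about the tool's x, y, z in rad. In form: [tx, ty, tz, ax, ay, az, tx, ty, tz, ax, ay, az, ...]. A call has 1 to 12 rows; each row shifts and turns the commanded pose from where the row before left it, along the tool's axes as they then stand; what a row does not reach is not made up. A row lasts 1/8 s, in which the tool goes at most 62.5 mm and 10.7 degrees, less where a joint would pass 70% of its speed; a pose out of reach is approached as far as the arm can. A call with a gripper value outside its range is refused whole. "fingers" is the opening in per cent of the stroke, from 0 (shut) to 100 (fully open), set as the call begins (left out, the last holds). The fingers move at their own pace and stop on an object; "force" is the grip in N (left out, the last holds). Time passes only in rows, so rows that do not move let the fingers close. It gives the time, the measured TCP pose, the force and the opening at its end, in the units of the state.
- ctrl.get_state(): the state, without advancing time (a new reading comes with each control period).
- ctrl.get_image(name): name is "scene" or "top" or "wrist"; returns the picture (480x640x3 uint8, red, green, blue); there is no depth.
- ctrl.camera_params(name): a dict with "vertical_fov" (degrees; the focal length in pixels is half the picture's height over the tangent of half this angle, whatever the lens; pixels are square), "cx", "cy" (the principal point, pixels), "R" (3x3) and "t" (3): a world point X has camera coordinates R X + t. Camera axes: x right, y down, z forward; pixel columns grow to the right and rows downward; lengths in m; the calibration is good to about 2 mm. A picture is of the moment at which its call begins: read the wrist's pose just before it. camera_params takes no time and is no camera call; for the wrist camera it gives the pose at the moment of the call.
- ctrl.close_job(): hands the job in, once; it reports no verdict.
Trained networks look in the newest picture that a camera, given by its name, has taken for a name from the list of things; names that differ only in an ending like _2 or _b are one class to them, and where a whole thing is asked for, a point or a joint stands for the part that bears it (a point fixed in the world has none). Each returns a list of dicts, best first, with "score" (0 to 1); they miss things now and then, are a little off and sometimes report something else, mostly with a low value. They report only what shows in the picture. A call takes as long as a camera call. They do not tell look-alikes from the thing itself.
- ctrl.search_frame(camera, name): "xyz" ([x, y, z] in m, in the coordinates of the camera as it stood for that picture, good to about 4 mm: the middle of the surface that is visible of it).
- ctrl.silhouettes(camera, name): "pixels" (480x640 bool, what is visible of it).
- ctrl.spot_point(camera, name): "xyz" ([x, y, z] in m, in the coordinates of the camera as it stood for that picture, good to about 4 mm: a listed point, or the origin of a listed thing).
The state is a dict: "time": time; "joint_positions": joint angles; "qd": joint speeds; "joint_torque": joint torques, N m; "position": TCP position; "tool_rot": TCP orientation; "ft_force": force on the tool from outside, world axes, zero at the start; "torque": the same for the moment, N m; "grip_width": opening from 0.0 (shut) to 1.0 (fully open).
Only numpy, scipy, OpenCV 4.12 (cv2) and the standard library are available. Lean on these libraries where they do the work, as an engineer would, in place of code of your own. Each camera call takes 0.05 s, during which the arm holds its last target.

## Working session

There is one attempt and no reset: what is moved stays moved. The work goes in short steps, Python scripts to look and compute and a tool call to move; the robot and the scene stay as the last step left them, time stands still between calls to the robot, and variables do not carry over. Pictures are saved under pics/ and viewed, and the job is handed in when it is done.

Besides the shell and the picture viewer there is one more tool, called after "Call:" in YAML: its name, and indented under it one key for each argument. step_arm: Moves the arm, as the interface text tells. Its arguments: {"type":"object","properties":{"increments":{"type":"array","items":{"type":"number"}},"fingers":{"type":"number"},"force":{"type":"number"}},"required":["increments"]}

```bash
ls; mkdir -p pics
cat > h.py <<'E'
import numpy as np, cv2
from scipy.spatial.transform import Rotation as R
from bench import ctrl
def snap(cam,fn):
    im=ctrl.get_image(cam); cv2.imwrite('pics/'+fn,im[:,:,::-1]); return im
def w(cam,xyz,P=None):
    P=P or ctrl.camera_params(cam); return np.array(P['R']).T@(np.array(xyz)-np.array(P['t']))
def px(cam,X,P=None):
    P=P or ctrl.camera_params(cam); c=np.array(P['R'])@np.array(X)+np.array(P['t']); f=240/np.tan(np.radians(P['vertical_fov'])/2)
    return np.array([P['cx']+f*c[0]/c[2],P['cy']+f*c[1]/c[2]])
E
python3 - <<'E'
from h import *
print(ctrl.get_state())
for c in ['scene','top','wrist']:
    snap(c,c+'0.png'); P=ctrl.camera_params(c); print(c,P['vertical_fov'],-np.array(P['R']).T@P['t'])
for c in ['scene','top']:
  for n in ['pail_center','bail_grip','pail_lug','caddy','tray','soap0_center']:
    for d in ctrl.spot_point(c,n)[:5]:
        X=w(c,d['xyz']); print(c,n,round(d['score'],2),X.round(3),px(c,X).round())
E
```

```text
pics
{'time': 0.0, 'joint_positions': array([-1.2778762 ,  0.32180442, -0.07004672,  1.45168944,  0.0226329 ,
        1.37078474, -0.05687895]), 'qd': array([ 1.23024659e-04,  2.61816244e-05,  9.32457101e-04, -1.68803742e-04,
        1.23413583e-03,  9.91089503e-04, -1.51753266e-03]), 'joint_torque': array([ 7.67241709e-04, -4.91303480e+01, -4.03702743e-01, -3.12533391e+01,
       -6.41333009e-02,  4.36990173e-02,  1.80750803e-04]), 'position': array([0.17882356, 0.62434   , 0.22146604]), 'tool_rot': array([ 0.21734937,  1.55981672, -0.22033594]), 'ft_force': array([ 0.26012729, -0.23077412,  0.40567523]), 'torque': array([-0.03429907, -0.0570523 ,  0.02266227]), 'grip_width': 0.9958981082299827}
scene 55.80381264053055 [ 1.11469686 -0.66934294  0.80152274]
top 42.80618241555638 [ 0.19583811 -0.09804236  1.70747718]
wrist 58.532251120597834 [0.10097053 0.64603478 0.38459686]
scene pail_center 0.91 [ 0.517 -0.491  0.031] [182. 365.]
scene pail_center 0.69 [ 0.595 -0.284  0.05 ] [286. 330.]
scene pail_center 0.57 [ 0.266 -0.539  0.062] [105. 298.]
scene bail_grip 0.95 [ 0.264 -0.542  0
[... 758 characters left out ...]
.055] [386. 204.]
top pail_center 0.33 [ 0.587  0.278 -0.001] [188. 208.]
top bail_grip 0.68 [ 0.518 -0.488  0.111] [466. 228.]
top bail_grip 0.67 [ 0.573 -0.283  0.162] [391. 202.]
top bail_grip 0.61 [ 0.261 -0.54   0.227] [503. 323.]
top bail_grip 0.45 [ 0.575 -0.267  0.026] [379. 212.]
top pail_lug 0.76 [ 0.347 -0.485  0.042] [461. 294.]
top pail_lug 0.64 [ 0.521 -0.279  0.034] [384. 231.]
top pail_lug 0.4 [ 0.473 -0.489  0.024] [459. 249.]
top caddy 0.73 [ 0.572 -0.279  0.004] [383. 215.]
top caddy 0.63 [ 0.575 -0.286  0.161] [392. 201.]
top caddy 0.58 [ 0.579 -0.294  0.026] [389. 211.]
top tray 0.93 [0.585 0.28  0.   ] [187. 209.]
top soap0_center 0.36 [ 0.608 -0.288  0.03 ] [387. 201.]
```

View pics/scene0.png

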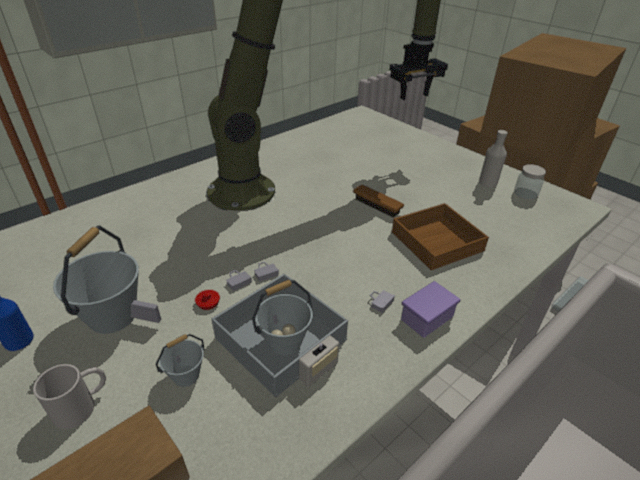

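View pics/top0.png

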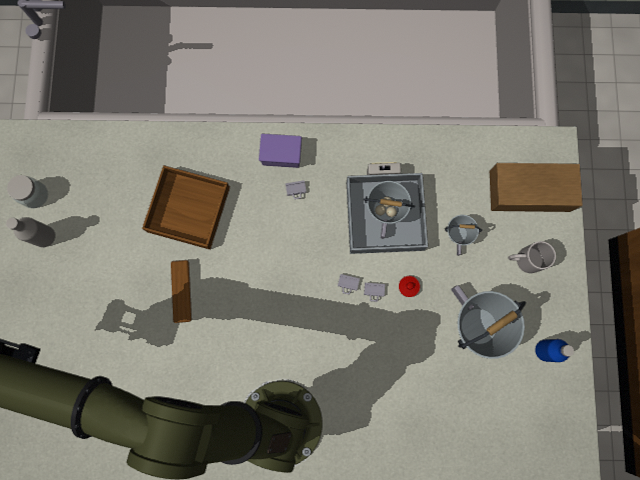

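Run:
```python
import cv2
a=cv2.imread('pics/scene0.png')[220:420,60:420]; b=cv2.imread('pics/top0.png')[150:350,330:530]
cv2.imwrite('pics/crop_s.png',cv2.resize(a,None,fx=2.2,fy=2.2,interpolation=2)); cv2.imwrite('pics/crop_t.png',cv2.resize(b,None,fx=3,fy=3,interpolation=2))
```

```text
(no output)
```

View pics/crop_s.png

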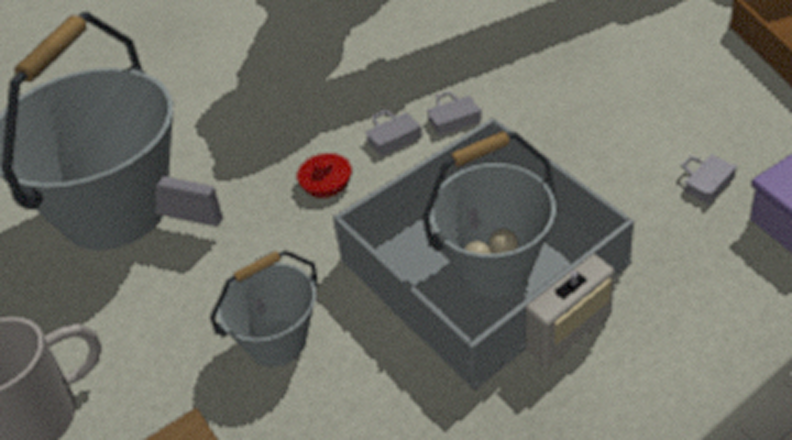

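View pics/crop_t.png

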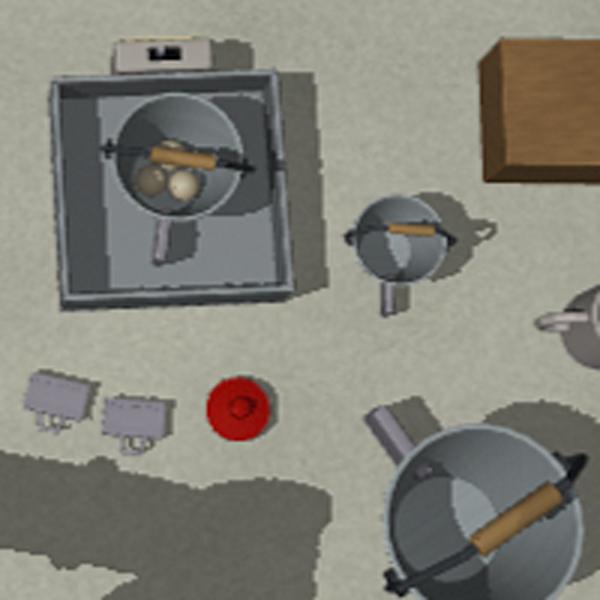

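The three pails in the top picture are a large one at (490,325), a small one at (463,230) and one in the caddy at (390,203). The caddy pail is middle-sized and holds the cream balls, so it is the one the job needs, and the crops confirm this. The tray is at (187,209), on the +y side. Next I'll plan the approach.

```bash
cat >> h.py <<'E'
def cur():
    s=ctrl.get_state(); return np.array(s['position']),R.from_rotvec(s['tool_rot'])
def rotxy(x,y):
    x=np.array(x,float);x/=np.linalg.norm(x);y=np.array(y,float);y-=x*(x@y);y/=np.linalg.norm(y)
    return R.from_matrix(np.c_[x,y,np.cross(x,y)])
def plan(p0,R0,p1,R1,n,dec=2):
    rv=(R0.inv()*R1).as_rotvec()/n; out=[];p=np.array(p0);r=R0
    rv=rv.round(3)
    for i in range(n):
        tgt=np.array(p0)+(np.array(p1)-p0)*(i+1)/n
        t=(r.inv().apply(tgt-p)*100).round(dec); p=p+r.apply(t/100); r=r*R.from_rotvec(rv)
        out.append(list(t)+list(rv))
    for o in out: print(', '.join('%g'%v for v in o)+',')
    print('end',p.round(4),r.as_matrix().round(3).tolist(), 'deg/row',np.degrees(np.linalg.norm(rv)).round(1))
    return p,r
E
python3 - <<'E'
from h import *
p,r=cur(); print(r.as_matrix().round(3))
Y=np.array([0.992,-.127,0])
for s in (1,-1):
    R1=rotxy([0,0,-1],s*Y); print(s,(r.inv()*R1).as_rotvec())
print('turn about base', np.arctan2(-.28,.574)-np.arctan2(.625,.179))
E
```

```text
[[ 0.     0.275  0.961]
 [ 0.     0.961 -0.275]
 [-1.     0.     0.   ]]
1 [ 1.41932481e+00 -3.42170012e-05 -1.39739850e-04]
-1 [-1.72226784e+00  1.45647462e-04 -3.56635520e-05]
turn about base -1.7457068219421348
```

Run:
```python
from h import *
p,r=cur()
Y=np.array([0.992,-.127,0]);R1=rotxy([0,0,-1],Y)
rv=(r.inv()*R1).as_rotvec()
m=r*R.from_rotvec(rv*10/20)
p1,m1=plan(p,r,[.55,.2,.29],m,10)
plan(p1,m1,[.56,-.28,.28],R1,10)
```

```text
-0.67, -3.06, 4.74, 0.071, -0, -0,
-0.68, -2.72, 4.94, 0.071, -0, -0,
-0.67, -2.37, 5.12, 0.071, -0, -0,
-0.68, -1.99, 5.28, 0.071, -0, -0,
-0.67, -1.61, 5.41, 0.071, -0, -0,
-0.67, -1.23, 5.5, 0.071, -0, -0,
-0.68, -0.83, 5.58, 0.071, -0, -0,
-0.67, -0.44, 5.63, 0.071, -0, -0,
-0.67, -0.03, 5.64, 0.071, -0, -0,
-0.68, 0.36, 5.63, 0.071, -0, -0,
end [0.55 0.2  0.29] [[0.0, 0.835, 0.55], [0.0, 0.55, -0.835], [-1.0, 0.0, -0.0]] deg/row 4.1
0.1, -2.55, 4.06, 0.071, -0, -0,
0.1, -2.26, 4.24, 0.071, -0, -0,
0.1, -1.96, 4.39, 0.071, -0, -0,
0.1, -1.64, 4.51, 0.071, -0, -0,
0.1, -1.31, 4.62, 0.071, -0, -0,
0.1, -0.98, 4.69, 0.071, -0, -0,
0.1, -0.65, 4.76, 0.071, -0, -0,
0.1, -0.31, 4.79, 0.071, -0, -0,
0.1, 0.04, 4.8, 0.071, -0, -0,
0.1, 0.37, 4.79, 0.071, -0, -0,
end [ 0.56 -0.28  0.28] [[0.0, 0.992, -0.128], [0.0, -0.128, -0.992], [-1.0, 0.0, -0.0]] deg/row 4.1
```

Call:
step_arm:
  increments: [-0.7,-3.1,4.7,0.071,0,0,-0.7,-2.7,4.9,0.071,0,0,-0.7,-2.4,5.1,0.071,0,0,-0.7,-2.0,5.3,0.071,0,0,-0.7,-1.6,5.4,0.071,0,0,-0.7,-1.2,5.5,0.071,0,0,-0.7,-0.8,5.6,0.071,0,0,-0.7,-0.4,5.6,0.071,0,0,-0.7,0,5.6,0.071,0,0,-0.7,0.4,5.6,0.071,0,0]

```text
time: 2.0
position: [0.5507, 0.2002, 0.2932]
tool_rot: [0.773, 1.429, -0.771]
ft_force: [1.3, 0.4, 0.4]
grip_width: 0.999
```

```bash
cat >> h.py <<'E'
def log():
    s=ctrl.get_state(); open('log.txt','a').write(repr([list(map(float,s[k])) for k in('joint_positions','position','tool_rot')])+'\n'); print(s['time'],s['joint_positions'].round(3),s['position'].round(4),s['tool_rot'].round(3),s['ft_force'].round(1),round(s['grip_width'],3))
E
python3 -c "
from h import *; log()"
```

```text
2.0 [-0.721  0.16   0.374  1.52  -0.059  1.472  0.235] [0.5507 0.2002 0.2932] [ 0.773  1.429 -0.771] [1.3 0.4 0.4] 0.999
```

Call:
step_arm:
  increments: [0.1,-2.6,4.1,0.071,0,0,0.1,-2.3,4.2,0.071,0,0,0.1,-2.0,4.4,0.071,0,0,0.1,-1.6,4.5,0.071,0,0,0.1,-1.3,4.6,0.071,0,0,0.1,-1.0,4.7,0.071,0,0,0.1,-0.6,4.8,0.071,0,0,0.1,-0.3,4.8,0.071,0,0,0.1,0,4.8,0.071,0,0,0.1,0.4,4.8,0.071,0,0,0,0,0,0,0,0]

```text
time: 3.38
position: [0.5574, -0.2846, 0.2825]
tool_rot: [1.306, 1.14, -1.311]
ft_force: [0.1, 0.3, -0.2]
grip_width: 1.001
```

Run:
```python
from h import *
log()
for c in ['wrist','scene','top']:
  P=ctrl.camera_params(c); snap(c,c+'1.png')
  for n in ['pail_center','bail_grip','pail_lug','soap0_center']:
    for d in ctrl.spot_point(c,n)[:5]:
        X=w(c,d['xyz'],P); 
        if np.hypot(X[0]-.57,X[1]+.28)<.14: print(c,n,round(d['score'],2),X.round(4),px(c,X,P).round())
log()
```

```text
3.375 [-0.178  0.299  0.77   1.447 -0.204  1.477  0.452] [ 0.5574 -0.2846  0.2825] [ 1.306  1.14  -1.311] [ 0.1  0.3 -0.2] 1.001
wrist pail_center 0.7 [ 0.5934 -0.2852  0.0503] [361. 187.]
wrist bail_grip 0.66 [ 0.5723 -0.2867  0.1599] [345. 224.]
wrist pail_lug 0.89 [ 0.5202 -0.2724  0.0344] [283. 181.]
wrist soap0_center 0.85 [ 0.6058 -0.2916  0.0296] [373. 188.]
scene pail_center 0.97 [ 0.5891 -0.2831  0.0493] [284. 328.]
scene bail_grip 0.59 [ 0.5749 -0.2775  0.1586] [281. 287.]
scene pail_lug 0.51 [ 0.5221 -0.2789  0.0333] [268. 315.]
4.125 [-0.183  0.297  0.766  1.448 -0.206  1.478  0.452] [ 0.5594 -0.2793  0.2826] [ 1.303  1.146 -1.303] [-0.2 -0.3 -0. ] 1.0
```

View pics/wrist1.png

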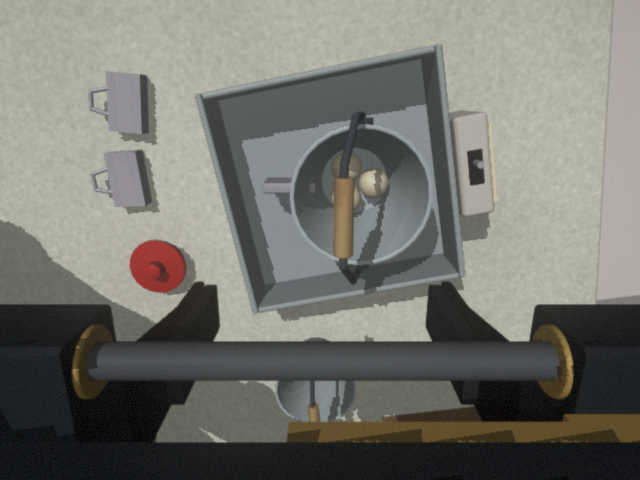

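Run:
```python
from h import *
p,r=cur(); print(r.as_matrix().round(3))
Y=[np.cos(.115),-np.sin(.115),0]
plan(p,r,[.573,-.282,.141],rotxy([0,0,-1],Y),6)
```

```text
[[ 0.     0.992 -0.128]
 [ 0.    -0.128 -0.992]
 [-1.     0.    -0.   ]]
2.36, 0.23, 0.02, -0.002, -0, -0,
2.36, 0.23, 0.01, -0.002, -0, -0,
2.36, 0.23, 0.02, -0.002, -0, -0,
2.36, 0.23, 0.02, -0.002, -0, -0,
2.36, 0.24, 0.02, -0.002, -0, -0,
2.36, 0.23, 0.02, -0.002, -0, -0,
end [ 0.573 -0.282  0.141] [[0.0, 0.993, -0.116], [0.0, -0.116, -0.993], [-1.0, 0.0, -0.0]] deg/row 0.1
```

Call:
step_arm:
  increments: [2.8,0.3,0,-0.002,0,0,2.8,0.3,0,-0.002,0,0,2.8,0.3,0.1,-0.002,0,0,2.8,0.3,0,-0.002,0,0,2.0,0.2,0,-0.002,0,0,1.0,0,0,-0.002,0,0,0,0,0,0,0,0,0,0,0,0,0,0]

```text
time: 5.12
position: [0.5737, -0.2825, 0.1417]
tool_rot: [1.295, 1.15, -1.293]
ft_force: [0.8, -0.2, -0.6]
grip_width: 0.999
```

Run:
```python
from h import *
log(); snap('wrist','wrist2.png')
```

```text
5.125 [-0.148  0.412  0.725  1.606 -0.286  1.23   0.515] [ 0.5737 -0.2825  0.1417] [ 1.295  1.15  -1.293] [ 0.8 -0.2 -0.6] 0.999
```

View pics/wrist2.png

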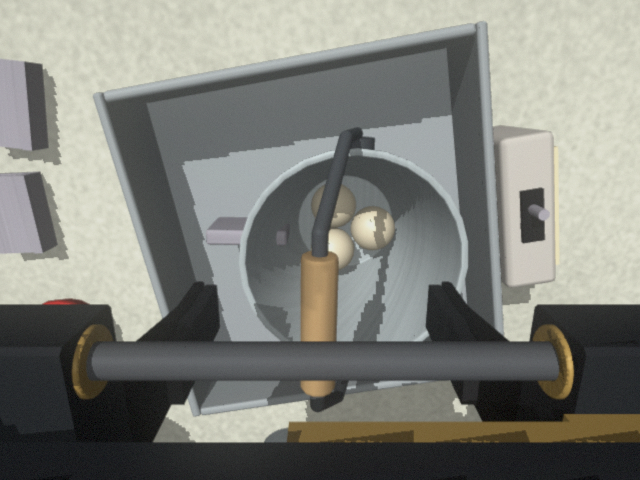

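The bail grip, at (319,320), is centred between the fingers. I'll close on it.

Call:
step_arm:
  increments: [0,0,0,0,0,0,0,0,0,0,0,0,0,0,0,0,0,0,0,0,0,0,0,0,0,0,0,0,0,0,0,0,0,0,0,0]
  fingers: 0
  force: 40

```text
time: 5.92
position: [0.5731, -0.282, 0.1405]
tool_rot: [1.294, 1.152, -1.294]
ft_force: [-0.9, -0.3, -0.1]
grip_width: 0.401
```

Call:
step_arm:
  increments: [-0.5,0,0,0,0,0,-1,0,0,0,0,0,-1.5,0,0,0,0,0,-1.5,0,0,0,0,0,-1,0,0,0,0,0]

```text
time: 6.55
position: [0.5735, -0.2822, 0.197]
tool_rot: [1.295, 1.151, -1.293]
ft_force: [-0.1, -0.4, -2.9]
grip_width: 0.147
```

Run:
```python
from h import *
log(); snap('scene','s3.png');snap('wrist','wrist3.png')
a=cv2.imread('pics/s3.png')[200:400,180:400]; b=cv2.imread('pics/wrist3.png')
cv2.imwrite('pics/s3c.png',np.hstack([cv2.resize(a,(440,400)),cv2.resize(b,(360,270))[:270] if 0 else cv2.copyMakeBorder(cv2.resize(b,(360,270)),0,130,0,0,0)]))
```

```text
6.55 [-0.161  0.37   0.742  1.541 -0.255  1.329  0.492] [ 0.5735 -0.2822  0.197 ] [ 1.295  1.151 -1.293] [-0.1 -0.4 -2.9] 0.147
```

View pics/s3c.png

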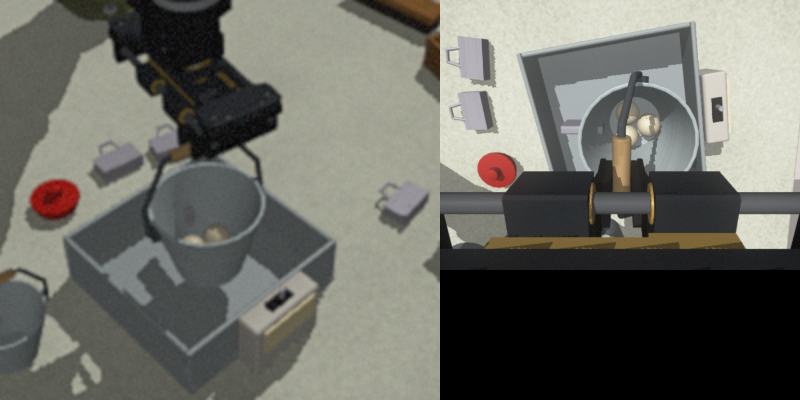

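```bash
cat > fk.py <<'E'
import numpy as np, itertools
from scipy.spatial.transform import Rotation as R
from scipy.optimize import least_squares
def fk(q,P,s):
    h,L1,a1,L2,a2,L3,a3,y7=P
    p=np.array([0,0,h]);r=R.from_euler('z',s[0]*q[0])
    r=r*R.from_euler('y',q[1])*R.from_euler('z',s[1]*q[2]); p=p+r.apply([a1,0,L1]); r=r*R.from_euler('y',q[3]); p=p+r.apply([a2,0,L2]); r=r*R.from_euler('z',s[2]*q[4])*R.from_euler('y',q[5]); p=p+r.apply([a3,0,L3]); r=r*R.from_euler('z',s[3]*q[6]+y7)
    # tool x = local z, tool y, z
    return p, r*R.from_matrix(np.array([[0,0,1],[0,1,0],[-1,0,0]]).T if 0 else np.array([[0,0,1.],[0,1,0],[1,0,0]])@np.diag([1,1,1]) if 0 else np.c_[[0,0,1],[0,1,0],[-1,0,0]])
E
python3 - <<'E'
from fk import *
import ast
D=[ast.literal_eval(l) for l in open('log.txt')]
D.append([[-1.2778762 ,  0.32180442, -0.07004672,  1.45168944,  0.0226329 ,1.37078474, -0.05687895],[0.17882356, 0.62434   , 0.22146604],[ 0.21734937,  1.55981672, -0.22033594]])
best=[]
for s in itertools.product([1,-1],repeat=4):
  for y in (0,np.pi/2,np.pi,-np.pi/2):
    def f(P):
        e=[]
        for q,p,rv in D:
            a,b=fk(q,P,s); e+=list(a-p)+list(.3*(b.inv()*R.from_rotvec(rv)).as_rotvec())+[]
        return np.r_[e, .003*np.array(P)]
    o=least_squares(f,[.35,.4,0,.4,0,.25,0,y]); best.append((o.cost,s,o.x.round(4)))
best.sort(key=lambda t:t[0])
for b in best[:3]: print(b)
E
```

```text
(np.float64(0.0007295565424353431), (-1, -1, -1, -1), array([ 0.311 ,  0.3371,  0.0419,  0.4974, -0.044 ,  0.3393, -0.0068,
        1.5708]))
(np.float64(0.0007295565424353536), (-1, -1, -1, -1), array([ 0.311 ,  0.3371,  0.0419,  0.4974, -0.044 ,  0.3393, -0.0068,
        1.5708]))
(np.float64(0.0007295565424354475), (-1, -1, -1, -1), array([ 0.311 ,  0.3371,  0.0419,  0.4974, -0.044 ,  0.3393, -0.0068,
        1.5708]))
```

Call:
step_arm:
  increments: [-1.2,0,0,0,0,0,-1.5,0,0,0,0,0,-1.5,0,0,0,0,0,-1.5,0,0,0,0,0,-1,0,0,0,0,0]

```text
time: 7.28
position: [0.5734, -0.2823, 0.264]
tool_rot: [1.295, 1.151, -1.293]
ft_force: [0.2, 0.0, -2.9]
grip_width: 0.144
```

Run:
```python
from h import *
log()
```

```text
7.275 [-0.166  0.337  0.756  1.443 -0.231  1.451  0.473] [ 0.5734 -0.2823  0.264 ] [ 1.295  1.151 -1.293] [ 0.2  0.  -2.9] 0.144
```

```bash
cat > fit.py <<'E'
from fk import *
import ast
D=[ast.literal_eval(l) for l in open('log.txt')]
D.append([[-1.2778762 ,  0.32180442, -0.07004672,  1.45168944,  0.0226329 ,1.37078474, -0.05687895],[0.17882356, 0.62434   , 0.22146604],[ 0.21734937,  1.55981672, -0.22033594]])
s=(-1,-1,-1,-1)
def f(P):
    e=[]
    for q,p,rv in D:
        a,b=fk(q,P,s); e+=list(a-p)+list(.3*(b.inv()*R.from_rotvec(rv)).as_rotvec())
    return np.r_[e, .001*np.array(P)]
o=least_squares(f,[.35,.4,0,.4,0,.25,0,1.57]);print(o.x.round(4));print((o.fun[:-8].reshape(-1,6)*1000).round(1))
E
python3 fit.py
```

```text
[ 0.943   0.3548  0.0329  0.5035 -0.026   0.9719 -0.0087  1.5708]
[[  4.6  23.5   0.    0.   -0.    0. ]
 [  0.    1.7  -0.6   0.   -0.    0. ]
 [  1.    3.8  -0.6   0.   -0.    0. ]
 [ -4.3   0.5   0.8   0.   -0.    0. ]
 [ -2.5   1.7   0.3   0.   -0.    0. ]
 [ -1.9   3.2  -0.4   0.   -0.    0. ]
 [-27.8   6.4   0.3   0.    0.   -0. ]]
```

```bash
cat > fk.py <<'E'
import numpy as np
from scipy.spatial.transform import Rotation as R
from scipy.optimize import least_squares
T=R.from_matrix(np.c_[[0,0,1],[0,1,0],[-1,0,0]])
def fk(q,P,full=False):
    h,L1,a1,L2,a2,L3,a3,b0,b1,b2=P
    E=R.from_euler
    r=E('z',-q[0]);p=np.array([0,0,h])+r.apply([0,b0,0]);pts=[p]
    r=r*E('y',q[1])*E('z',-q[2]); p=p+r.apply([a1,b1,L1]);pts.append(p); r=r*E('y',q[3]); p=p+r.apply([a2,b2,L2]);pts.append(p); r=r*E('z',-q[4])*E('y',q[5]); p=p+r.apply([a3,0,L3]); r=r*E('z',-q[6]+np.pi/2)
    return (p, r*T, pts) if full else (p,r*T)
E
cat > fit.py <<'E'
from fk import *
import ast
D=[ast.literal_eval(l) for l in open('log.txt')]
D.append([[-1.2778762 ,  0.32180442, -0.07004672,  1.45168944,  0.0226329 ,1.37078474, -0.05687895],[0.17882356, 0.62434   , 0.22146604],[ 0.21734937,  1.55981672, -0.22033594]])
def f(P):
    e=[]
    for q,p,rv in D: e+=list(fk(q,P)[0]-p)
    return np.r_[e, .001*(np.array(P)-P0)]
P0=np.array([.34,.4,0,.4,0,.25,0,0,0,0])
o=least_squares(f,P0);print(o.x.round(4).tolist());print((o.fun[:-10].reshape(-1,3)*1000).round(1))
np.save('P.npy',o.x)
E
python3 fit.py
```

```text
[0.2442, 0.4677, -0.0001, 0.5133, 0.0, 0.3633, 0.0, -0.0156, -0.0055, -0.0055]
[[-0.  -0.  -0. ]
 [ 0.   0.   0. ]
 [ 0.  -0.   0. ]
 [ 0.  -0.   0. ]
 [ 0.  -0.   0. ]
 [ 0.  -0.   0. ]
 [-0.  -0.  -0.1]]
```

```bash
cat > ik.py <<'E'
from fk import *
P=np.load('P.npy')
lo=np.array([-2.86,-.3,-1.38,.06,-1.56,.09,-2.69]);hi=np.array([2.86,2.09,1.24,2.45,4.7,2.05,2.69])
def ik(p,Rt,q0,wn=.02,P=P):
    def f(q):
        a,b=fk(q,P); return np.r_[(a-p)*10,(b.inv()*Rt).as_rotvec()*3, wn*(q-q0)]
    o=least_squares(f,np.clip(q0,lo+.03,hi-.03),bounds=(lo+.02,hi-.02)); a,b=fk(o.x,P)
    return o.x,np.linalg.norm(a-p)*1000,np.degrees(np.linalg.norm((b.inv()*Rt).as_rotvec()))
def pail_tool(O,psi,tilt,lean=np.pi/4,s=-1):
    """O underside centre, yaw psi, tilt about pail y; returns TCP pos, rot"""
    Rp=R.from_euler('z',psi)*R.from_euler('y',tilt)
    a=np.array([np.cos(lean),0,-np.sin(lean)])
    tip=np.array([-.068,0,.030])+.019*a
    X=Rp.apply(a);Y=Rp.apply([0,s,0]); 
    return np.array(O)+Rp.apply(tip), R.from_matrix(np.c_[X,Y,np.cross(X,Y)]), Rp
def lipO(lip,psi,tilt):
    Rp=R.from_euler('z',psi)*R.from_euler('y',tilt); return np.array(lip)-Rp.apply([.06,0,.09])
E
cat > t.py <<'E'
from ik import *
P=np.load('P.npy'); q0=np.array([-0.166,0.337,0.756,1.443,-0.231,1.451,0.473])
for dL in (0,.1,-.08):
  P2=P.copy();P2[0]+=dL;P2[5]+=dL
  for psi in (50,70,90,110):
    ps=np.radians(psi)
    for s in(-1,1):
      q=q0*[1,1,0,1,1,1,0] if 1 else q0; row=[]
      for (O,t) in [((.5,0,0),0),((.5,0,.15),0)]+[(None,t) for t in (0,30,60,80,100,110)]:
        if O is None: O=lipO((.585,.24,.18-.07*t/110),ps,np.radians(t))
        p,Rt,_=pail_tool(O,ps,np.radians(t),s=s); q,e,d=ik(p,Rt,q,P=P2); row.append('%d/%d'%(e,d))
        if t==110 or len(row)==1: row.append(str(q.round(2)))
      print(dL,psi,s,row)
E
python3 t.py
```

```text
0 50 -1 ['0/0', '[ 0.33  0.22  0.29  2.35 -1.18  0.94  0.82]', '0/0', '0/0', '0/0', '0/0', '0/0', '25/7', '46/13', '[-1.12  1.03  1.06  1.11 -0.04  2.03 -0.66]']
0 50 1 ['41/2', '[ 1.78  0.99 -1.36  2.28  0.4   0.51  2.67]', '66/18', '45/8', '0/0', '0/0', '0/0', '25/7', '46/13', '[-1.12  1.03  1.06  1.11 -0.04  2.03  2.49]']
0 70 -1 ['0/0', '[ 0.43  0.38  0.18  2.1  -0.94  1.14  0.87]', '0/0', '0/0', '0/0', '0/0', '0/0', '0/0', '7/2', '[-1.19  1.17  1.22  1.03 -0.03  2.03 -0.35]']
0 70 1 ['47/11', '[ 1.56  1.07 -1.36  2.05  0.49  0.84  2.67]', '57/20', '32/7', '0/0', '0/0', '0/0', '0/0', '8/2', '[-1.15  1.07  1.02  1.04  0.1   2.03  2.67]']
0 90 -1 ['0/0', '[ 0.47  0.53  0.05  1.86 -0.72  1.3   0.92]', '0/0', '0/0', '0/0', '0/0', '0/0', '0/0', '0/0', '[-0.8   0.75  0.04  1.2   0.78  2.01 -0.73]']
0 90 1 ['87/39', '[-1.25 -0.28  1.22  2.32  0.15  0.66  2.67]', '81/37', '78/29', '56/13', '0/0', '0/0', '0/0', '0/0', '[-0.77  0.75 -0.02  1.2   0.81  2.02  2.39]']
0 110 -1 ['0/0', '[ 0.45  0.66 -0.05  1.63 -0.52  1.46  0.97]', '0/0', '0/0', '0/0', '0/0', '0/0', '0/0', '0/0', '[-0.84  0.58
[... 2147 characters left out ...]
89  0.9   1.16  0.28  2.03  2.65]']
-0.08 90 -1 ['0/0', '[ 0.37  0.45  0.06  1.92 -0.77  1.27  0.86]', '0/0', '0/0', '0/0', '0/0', '0/0', '0/0', '0/0', '[-0.75  0.61  0.06  1.33  0.82  1.96 -0.67]']
-0.08 90 1 ['54/18', '[ 1.29  1.07 -1.36  1.89  0.5   1.05  2.67]', '61/24', '27/10', '0/0', '0/0', '0/0', '0/0', '0/0', '[-0.59  0.62 -0.17  1.32  0.92  2.03  2.41]']
-0.08 110 -1 ['0/0', '[ 0.37  0.57 -0.04  1.73 -0.57  1.43  0.94]', '0/0', '0/0', '0/0', '0/0', '0/0', '0/0', '0/0', '[-0.78  0.48  0.01  1.53  0.99  1.72 -0.58]']
-0.08 110 1 ['0/0', '[-0.03  0.61  0.47  1.75 -0.77  1.55 -2.03]', '0/0', '0/0', '0/0', '13/5', '37/15', '53/25', '59/29', '[-1.34  0.87  1.22  1.3   0.17  1.52 -2.67]']
```

Run:
```python
from h import *
p,r=cur()
for c in ['scene']:
  P=ctrl.camera_params(c); snap(c,c+'4.png')
  for n in ['pail_center','bail_grip']:
    for d in ctrl.spot_point(c,n)[:4]:
        X=w(c,d['xyz'],P); print(c,n,round(d['score'],2),X.round(4),px(c,X,P).round())
print(p,px('scene',p),px('scene',p+[0,0,.019]))
a=cv2.imread('pics/scene4.png')[180:380,200:380]; cv2.imwrite('pics/s4c.png',cv2.resize(a,None,fx=3,fy=3,interpolation=2))
from ik import *
q=np.array(ctrl.get_state()['joint_positions'])
for yaw in (-6.6,20,50,80,100):
    f=(yaw+6.6)/106.6; y=np.radians(yaw)
    pp=p+f*(np.array([.508,-.019,p[2]])-p); q,e,d=ik(pp,rotxy([0,0,-1],[np.cos(y),np.sin(y),0]),q); print(yaw,q.round(2),e.round(1),d.round(1))
```

```text
scene pail_center 0.69 [ 0.5955 -0.2841  0.1557] [284. 295.]
scene pail_center 0.6 [ 0.2706 -0.5395  0.0618] [106. 299.]
scene pail_center 0.59 [ 0.5177 -0.4873  0.0309] [184. 364.]
scene bail_grip 0.7 [ 0.2648 -0.5399  0.2243] [ 82. 241.]
scene bail_grip 0.67 [ 0.5774 -0.2778  0.2648] [279. 247.]
scene bail_grip 0.57 [ 0.5204 -0.4896  0.1105] [176. 340.]
[ 0.57343225 -0.28228238  0.26401531] [276.0943372  246.99427553] [275.6666033 239.0264481]
-6.6 [-0.16  0.34  0.76  1.44 -0.23  1.45  0.47] 0.0 0.0
20 [-0.24  0.22  0.67  1.55 -0.14  1.42  0.79] 0.0 0.0
50 [-0.31  0.11  0.57  1.64 -0.06  1.41  1.14] 0.0 0.0
80 [-0.39  0.03  0.48  1.71 -0.01  1.41  1.49] 0.0 0.0
100 [-0.44 -0.01  0.43  1.75  0.    1.41  1.73] 0.0 0.0
```

View pics/s4c.png

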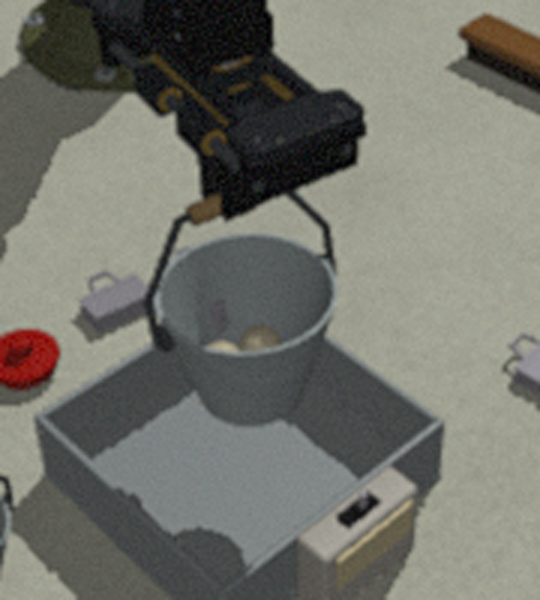

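The bail is held right at the fingertips: the grip is at z 0.265 and the TCP at 0.264. I'll set the pail back on the caddy floor and take a deeper grip.

Call:
step_arm:
  increments: [1.5,0,0,0,0,0,2,0,0,0,0,0,2,0,0,0,0,0,2,0,0,0,0,0,1.5,0,0,0,0,0,0.8,0,0,0,0,0,0.5,0,0,0,0,0,0,0,0,0,0,0]

```text
time: 8.43
position: [0.5733, -0.2821, 0.1597]
tool_rot: [1.294, 1.152, -1.294]
ft_force: [-0.5, -0.1, -3.6]
grip_width: 0.147
```

Call:
step_arm:
  increments: [0.3,0,0,0,0,0,0,0,0,0,0,0]

```text
time: 8.68
position: [0.5741, -0.2823, 0.1575]
tool_rot: [1.295, 1.15, -1.292]
ft_force: [0.1, 0.4, 0.4]
grip_width: 0.146
```

Call:
step_arm:
  increments: [0.3,0,0,0,0,0,0,0,0,0,0,0]

```text
time: 8.93
position: [0.5747, -0.2828, 0.1565]
tool_rot: [1.296, 1.148, -1.291]
ft_force: [-0.8, 0.5, 9.2]
grip_width: 0.145
```

Call:
step_arm:
  increments: [-0.3,0,0,0,0,0,0,0,0,0,0,0,0,0,0,0,0,0]
  fingers: 45

```text
time: 9.3
position: [0.5728, -0.2819, 0.1561]
tool_rot: [1.294, 1.153, -1.295]
ft_force: [-0.1, 0.5, 0.4]
grip_width: 0.392
```

Call:
step_arm:
  increments: [0.7,0,0,0,0,0,0.7,0,0,0,0,0,0.4,0,0,0,0,0,0,0,0,0,0,0]

```text
time: 9.8
position: [0.5728, -0.2819, 0.1379]
tool_rot: [1.294, 1.153, -1.295]
ft_force: [0.6, 0.3, -0.6]
grip_width: 0.447
```

Call:
step_arm:
  increments: [0,0,0,0,0,0,0,0,0,0,0,0,0,0,0,0,0,0,0,0,0,0,0,0,0,0,0,0,0,0]
  fingers: 0

```text
time: 10.42
position: [0.5733, -0.2821, 0.1387]
tool_rot: [1.294, 1.152, -1.294]
ft_force: [-0.1, 0.2, -0.6]
grip_width: 0.148
```

Call:
step_arm:
  increments: [-0.5,0,0,0,0,0,-1,0,0,0,0,0,-2,0,0,0,0,0,-2,0,0,0,0,0,-2,0,0,0,0,0,-2,0,0,0,0,0,-1.5,0,0,0,0,0,-1,0,0,0,0,0,-0.5,0,0,0,0,0]

```text
time: 11.55
position: [0.5732, -0.2821, 0.264]
tool_rot: [1.294, 1.152, -1.294]
ft_force: [-0.2, 0.6, -2.7]
grip_width: 0.146
```

Run:
```python
from h import *
log(); p,r=cur()
y=np.radians(100)
plan(p,r,[.508,-.019,.262],rotxy([0,0,-1],[np.cos(y),np.sin(y),0]),20)
```

```text
11.55 [-0.166  0.337  0.756  1.443 -0.231  1.452  0.473] [ 0.5732 -0.2821  0.264 ] [ 1.294  1.152 -1.294] [-0.2  0.6 -2.7] 0.146
0.01, -0.48, -1.27, -0.093, 0, -0,
0.01, -0.35, -1.31, -0.093, 0, -0,
0.01, -0.24, -1.33, -0.093, 0, -0,
0.01, -0.1, -1.35, -0.093, 0, -0,
0.01, 0.01, -1.36, -0.093, 0, -0,
0.01, 0.15, -1.34, -0.093, 0, -0,
0.01, 0.27, -1.33, -0.093, 0, -0,
0.01, 0.39, -1.3, -0.093, 0, -0,
0.01, 0.51, -1.26, -0.093, 0, -0,
0.01, 0.62, -1.2, -0.093, 0, -0,
0.01, 0.73, -1.14, -0.093, 0, -0,
0.01, 0.84, -1.07, -0.093, 0, -0,
0.01, 0.93, -0.98, -0.093, 0, -0,
0.01, 1.01, -0.9, -0.093, 0, -0,
0.01, 1.1, -0.79, -0.093, 0, -0,
0.01, 1.17, -0.69, -0.093, 0, -0,
0.01, 1.22, -0.58, -0.093, 0, -0,
0.01, 1.28, -0.47, -0.093, 0, -0,
0.01, 1.31, -0.34, -0.093, 0, -0,
0.01, 1.33, -0.22, -0.093, 0, -0,
end [ 0.508 -0.019  0.262] [[0.0, -0.172, 0.985], [0.0, 0.985, 0.172], [-1.0, -0.0, 0.0]] deg/row 5.3
```

Call:
step_arm:
  increments: [0,-0.5,-1.3,-0.093,0,0,0,-0.4,-1.3,-0.093,0,0,0,-0.2,-1.3,-0.093,0,0,0,-0.1,-1.4,-0.093,0,0,0,0,-1.4,-0.093,0,0,0,0.1,-1.3,-0.093,0,0,0,0.3,-1.3,-0.093,0,0,0,0.4,-1.3,-0.093,0,0,0,0.5,-1.3,-0.093,0,0,0,0.6,-1.2,-0.093,0,0,0,0.7,-1.1,-0.093,0,0]

```text
time: 12.92
position: [0.536, -0.1371, 0.263]
tool_rot: [0.517, 1.509, -0.518]
ft_force: [-0.2, -0.2, -3.5]
grip_width: 0.145
```

Call:
step_arm:
  increments: [0,0.8,-1.1,-0.093,0,0,0,0.9,-1.0,-0.093,0,0,0,1.0,-0.9,-0.093,0,0,0,1.1,-0.8,-0.093,0,0,0,1.2,-0.7,-0.093,0,0,0,1.2,-0.6,-0.093,0,0,0,1.3,-0.5,-0.093,0,0,0,1.3,-0.3,-0.093,0,0,0,1.3,-0.2,-0.093,0,0,0,0,0,0,0,0,0,0,0,0,0,0]

```text
time: 14.3
position: [0.5063, -0.0204, 0.2634]
tool_rot: [-0.135, 1.567, 0.134]
ft_force: [-0.2, 0.0, -3.3]
grip_width: 0.148
```

Run:
```python
from h import *
log(); snap('scene','s5.png')
a=cv2.imread('pics/s5.png')[120:400,180:480]; cv2.imwrite('pics/s5c.png',cv2.resize(a,None,fx=2,fy=2,interpolation=2))
```

```text
14.3 [-0.44  -0.015  0.426  1.751  0.007  1.404  1.726] [ 0.5063 -0.0204  0.2634] [-0.135  1.567  0.134] [-0.2  0.  -3.3] 0.148
```

View pics/s5c.png

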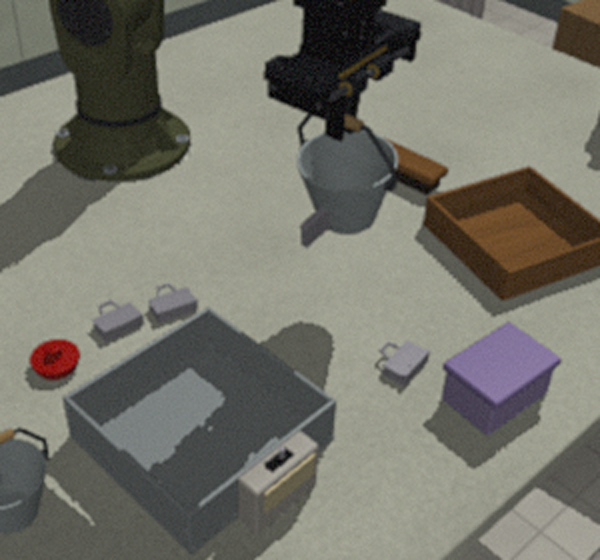

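The pail hangs upright over the ledge, with the lug towards the camera and the -y side. I'll lower it now.

Call:
step_arm:
  increments: [1,0,0,0,0,0,2,0,0,0,0,0,2,0,0,0,0,0,2,0,0,0,0,0,2,0,0,0,0,0,1.5,0,0,0,0,0,1,0,0,0,0,0,0.7,0,0,0,0,0,0.4,0,0,0,0,0,0,0,0,0,0,0]

```text
time: 15.6
position: [0.5064, -0.0195, 0.1376]
tool_rot: [-0.136, 1.566, 0.136]
ft_force: [-0.5, 0.0, -2.4]
grip_width: 0.145
```

Call:
step_arm:
  increments: [0.3,0,0,0,0,0,0,0,0,0,0,0]

```text
time: 15.85
position: [0.5068, -0.0191, 0.1351]
tool_rot: [-0.136, 1.565, 0.137]
ft_force: [-1.0, 0.1, -0.5]
grip_width: 0.149
```

Call:
step_arm:
  increments: [0.3,0,0,0,0,0,0,0,0,0,0,0]

```text
time: 16.1
position: [0.5072, -0.0182, 0.1326]
tool_rot: [-0.135, 1.564, 0.138]
ft_force: [-1.0, 2.4, 4.4]
grip_width: 0.145
```

Call:
step_arm:
  increments: [-0.2,0,0,0,0,0,0,0,0,0,0,0,0,0,0,0,0,0,0,0,0,0,0,0]
  fingers: 60

```text
time: 16.6
position: [0.5062, -0.0198, 0.1333]
tool_rot: [-0.136, 1.567, 0.136]
ft_force: [0.1, -0.4, -0.7]
grip_width: 0.518
```

Call:
step_arm:
  increments: [-1,0,0,0,0,0,-3,0,0,0,0,0,-5,0,0,0,0,0,-5,0,0,0,0,0,-2,0,0,0,0,0,0,0,0,0,0,0]

```text
time: 17.35
position: [0.5074, -0.0197, 0.2958]
tool_rot: [-0.136, 1.562, 0.136]
ft_force: [-0.3, -0.6, -1.2]
grip_width: 0.605
```

Run:
```python
from h import *
log()
for c in ['scene','wrist']:
  P=ctrl.camera_params(c); snap(c,c+'6.png')
  for n in ['pail_center','bail_grip','pail_lug']:
    for d in ctrl.spot_point(c,n)[:4]:
        X=w(c,d['xyz'],P)
        if np.hypot(X[0]-.505,X[1])<.15: print(c,n,round(d['score'],2),X.round(4),px(c,X,P).round())
log()
a=cv2.imread('pics/scene6.png')[150:290,250:410]; b=cv2.imread('pics/wrist6.png')
cv2.imwrite('pics/s6c.png',np.hstack([cv2.resize(a,(400,350)),cv2.resize(b,(400,350))]))
```

```text
17.35 [-0.445 -0.027  0.425  1.698  0.011  1.464  1.723] [ 0.5074 -0.0197  0.2958] [-0.136  1.562  0.136] [-0.3 -0.6 -1.2] 0.605
scene pail_center 0.71 [0.505  0.0109 0.0437] [353. 254.]
scene bail_grip 0.49 [ 0.5094 -0.0212  0.1493] [348. 227.]
scene pail_lug 0.46 [ 0.5107 -0.0577  0.0255] [335. 272.]
wrist pail_center 0.78 [0.5047 0.0071 0.0463] [350. 196.]
wrist bail_grip 0.86 [ 0.51   -0.0242  0.1503] [316. 224.]
wrist pail_lug 0.78 [ 0.51   -0.0572  0.029 ] [285. 187.]
17.75 [-0.445 -0.025  0.425  1.702  0.01   1.464  1.723] [ 0.5059 -0.0195  0.2927] [-0.136  1.568  0.136] [0.1 0.2 0.1] 0.603
```

View pics/s6c.png

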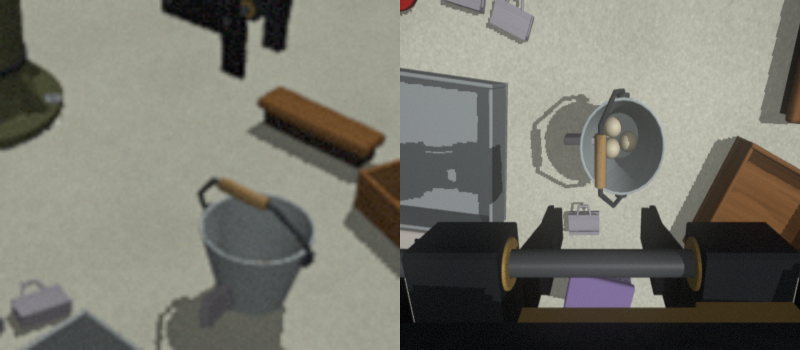

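Run:
```python
import cv2
a=cv2.imread('pics/wrist6.png')[100:310,180:460]; cv2.imwrite('pics/w6c.png',cv2.resize(a,None,fx=2.8,fy=2.8,interpolation=2))
```

```text
(no output)
```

View pics/w6c.png

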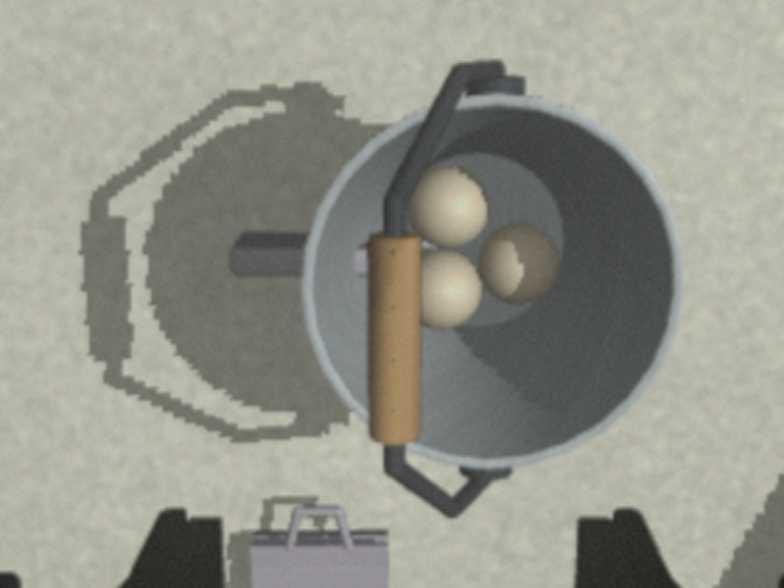

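```bash
cat > t2.py <<'E'
from h import *
from ik import *
lug=np.array([.512,-.0585,.030]);psi=np.radians(98)
O=lug-R.from_euler('z',psi).apply([-.068,0,.03])
g,Rg,_=pail_tool(O,psi,0); a=Rg.as_matrix()[:,0]
E
python3 - <<'E'
from t2 import *
p,r=cur(); q=np.array(ctrl.get_state()['joint_positions'])
print(g,a)
w1=g-.2*a+[0,0,0.03]; print(w1)
p1,r1=plan(p,r,w1,Rg,12)
for f in np.linspace(0,1,5):
    rr=r*R.from_rotvec((r.inv()*Rg).as_rotvec()*f); q,e,d=ik(p+f*(w1-p),rr,q); print(q.round(2),e.round(1),d.round(1))
q,e,d=ik(g,Rg,q);print(q.round(2),e,d)
E
```

```text
[ 0.51013021 -0.04519572  0.01656497] [-0.09841024  0.70022527 -0.70710678]
[ 0.52981225 -0.18524077  0.18798633]
0.87, -1.39, -0.04, 0.126, 0.05, 0.052,
0.8, -1.43, 0.18, 0.126, 0.05, 0.052,
0.7, -1.44, 0.4, 0.126, 0.05, 0.052,
0.61, -1.4, 0.61, 0.126, 0.05, 0.052,
0.5, -1.34, 0.81, 0.126, 0.05, 0.052,
0.39, -1.25, 0.99, 0.126, 0.05, 0.052,
0.27, -1.14, 1.17, 0.126, 0.05, 0.052,
0.16, -0.98, 1.3, 0.126, 0.05, 0.052,
0.04, -0.82, 1.43, 0.126, 0.05, 0.052,
-0.08, -0.64, 1.52, 0.126, 0.05, 0.052,
-0.17, -0.43, 1.58, 0.126, 0.05, 0.052,
-0.28, -0.22, 1.6, 0.126, 0.05, 0.052,
end [ 0.5298 -0.1852  0.188 ] [[-0.098, 0.99, 0.101], [0.696, 0.141, -0.704], [-0.711, 0.002, -0.703]] deg/row 8.3
[-0.44 -0.02  0.43  1.7   0.01  1.46  1.72] 0.0 0.0
[-0.3   0.16  0.53  1.6  -0.2   1.59  1.6 ] 0.0 0.0
[-0.14  0.34  0.59  1.52 -0.41  1.71  1.45] 0.0 0.0
[ 0.02  0.5   0.64  1.46 -0.61  1.82  1.26] 0.0 0.0
[ 0.17  0.63  0.67  1.44 -0.8   1.89  1.03] 0.0 0.0
[-0.    0.66  0.58  1.79 -0.9   1.52  1.12] 0.006258187417544153 0.0017854307005657193
```

Call:
step_arm:
  increments: [0.9,-1.4,0,0.126,0.05,0.052,0.8,-1.4,0.2,0.126,0.05,0.052,0.7,-1.4,0.4,0.126,0.05,0.052,0.6,-1.4,0.6,0.126,0.05,0.052,0.5,-1.3,0.8,0.126,0.05,0.052,0.4,-1.3,1.0,0.126,0.05,0.052,0.3,-1.1,1.2,0.126,0.05,0.052,0.2,-1.0,1.3,0.126,0.05,0.052,0,-0.8,1.4,0.126,0.05,0.052,-0.1,-0.6,1.5,0.126,0.05,0.052,-0.2,-0.4,1.6,0.126,0.05,0.052,-0.3,-0.2,1.6,0.126,0.05,0.052]

```text
time: 19.25
position: [0.5321, -0.1847, 0.1879]
tool_rot: [1.618, 1.857, -0.673]
ft_force: [-0.5, 0.4, -0.7]
grip_width: 0.6
```

Run:
```python
from h import *
log()
import subprocess; print(subprocess.run(['python3','fit.py'],capture_output=True,text=True).stdout)
c='wrist'; snap('wrist','wd.png');snap('wrist','w7.png'); snap('scene','s7.png');P=ctrl.camera_params(c);im=snap(c,'w7.png')
for n in ['pail_lug','pail_center']:
    for d in ctrl.spot_point(c,n)[:3]:
        X=w(c,d['xyz'],P); print(n,round(d['score'],2),X.round(4),px(c,X,P).round())
log()
a=cv2.imread('pics/s7.png')[100:300,240:460]; b=cv2.imread('pics/w7.png')
cv2.imwrite('pics/s7c.png',np.hstack([cv2.resize(a,(400,364)),cv2.resize(b,(400,364))]))
from t2 import *
p,r=cur(); plan(p,r,g-.06*a,Rg,5)
```

```text
19.25 [ 0.135  0.652  0.726  1.436 -0.825  1.907  1.052] [ 0.5321 -0.1847  0.1879] [ 1.618  1.857 -0.673] [-0.5  0.4 -0.7] 0.6
[0.2495, 0.4677, 0.0002, 0.5126, 0.0001, 0.3686, -0.0003, -0.0156, -0.0055, -0.0055]
[[-0.   0.  -0.1]
 [ 0.  -0.  -0. ]
 [ 0.  -0.  -0. ]
 [ 0.  -0.   0.1]
 [ 0.  -0.   0.1]
 [ 0.  -0.  -0. ]
 [ 0.  -0.  -0. ]
 [ 0.   0.  -0. ]
 [-0.   0.  -0. ]
 [-0.   0.  -0. ]
 [ 0.  -0.   0.1]
 [-0.  -0.  -0.1]]

pail_lug 0.95 [ 0.5099 -0.0557  0.0293] [320. 219.]
pail_lug 0.6 [ 0.51   -0.0229  0.1499] [326.  89.]
pail_center 0.84 [0.5046 0.0063 0.0398] [324. 156.]
19.55 [ 0.132  0.648  0.725  1.436 -0.823  1.907  1.056] [ 0.5326 -0.1829  0.1897] [ 1.609  1.858 -0.666] [ 0.3  0.4 -0.1] 0.602
3.22, -0.06, 0.46, 0.002, 0.001, 0,
3.23, -0.07, 0.46, 0.002, 0.001, 0,
3.22, -0.06, 0.46, 0.002, 0.001, 0,
3.23, -0.06, 0.47, 0.002, 0.001, 0,
3.22, -0.06, 0.47, 0.002, 0.001, 0,
end [ 0.5161 -0.0872  0.059 ] [[-0.099, 0.99, 0.096], [0.7, 0.138, -0.701], [-0.708, -0.002, -0.707]] deg/row 0.1
```

View pics/s7c.png

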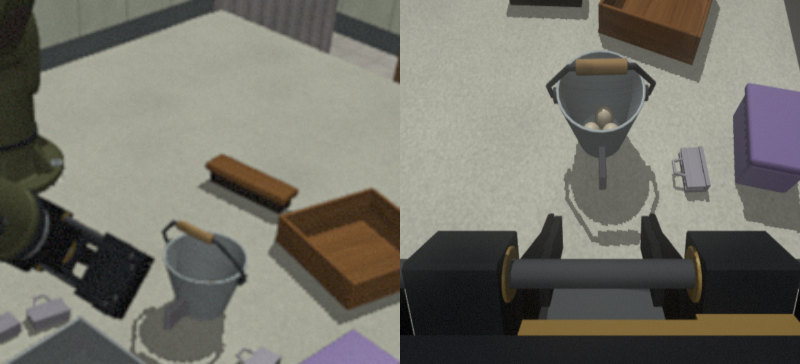

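```bash
sed -i 's/\.512,-\.0585,\.030/.5105,-.0570,.030/' t2.py
python3 - <<'E'
from t2 import *
p,r=cur(); p1,r1=plan(p,r,g-.06*a,Rg,5); plan(p1,r1,g,Rg,4); print(g)
E
```

```text
3.25, -0.09, 0.43, 0.002, 0.001, 0,
3.25, -0.09, 0.44, 0.002, 0.001, 0,
3.24, -0.09, 0.44, 0.002, 0.001, 0,
3.25, -0.09, 0.44, 0.002, 0.001, 0,
3.25, -0.08, 0.45, 0.002, 0.001, 0,
end [ 0.5146 -0.0857  0.059 ] [[-0.099, 0.99, 0.096], [0.7, 0.138, -0.701], [-0.708, -0.002, -0.707]] deg/row 0.1
1.5, -0, -0, -0.001, 0, 0,
1.5, -0, -0, -0.001, 0, 0,
1.5, -0, -0.01, -0.001, 0, 0,
1.5, -0, 0, -0.001, 0, 0,
end [ 0.5086 -0.0437  0.0166] [[-0.099, 0.99, 0.1], [0.7, 0.141, -0.7], [-0.708, 0.001, -0.707]] deg/row 0.1
[ 0.50863021 -0.04369572  0.01656497]
```

Call:
step_arm:
  increments: [3.3,-0.1,0.4,0.002,0.001,0,3.3,-0.1,0.4,0.002,0.001,0,3.2,-0.1,0.5,0.002,0.001,0,3.2,-0.1,0.5,0.002,0.001,0,3.2,-0.1,0.4,0.002,0.001,0,0,0,0,0,0,0,0,0,0,0,0,0]

```text
time: 20.42
position: [0.5144, -0.0876, 0.06]
tool_rot: [1.621, 1.858, -0.675]
ft_force: [0.9, -0.7, -0.3]
grip_width: 0.6
```

Run:
```python
from t2 import *
log(); snap('wrist','w8.png'); p,r=cur(); plan(p,r,g,Rg,4)
```

```text
20.425 [ 0.007  0.666  0.675  1.708 -0.88   1.642  1.123] [ 0.5144 -0.0876  0.06  ] [ 1.621  1.858 -0.675] [ 0.9 -0.7 -0.3] 0.6
1.56, 0.01, -0.03, -0.001, 0.001, -0.001,
1.57, 0.01, -0.03, -0.001, 0.001, -0.001,
1.56, 0.01, -0.02, -0.001, 0.001, -0.001,
1.56, 0.01, -0.03, -0.001, 0.001, -0.001,
end [ 0.5086 -0.0437  0.0166] [[-0.1, 0.99, 0.098], [0.701, 0.14, -0.699], [-0.706, -0.001, -0.708]] deg/row 0.1
```

View pics/w8.png

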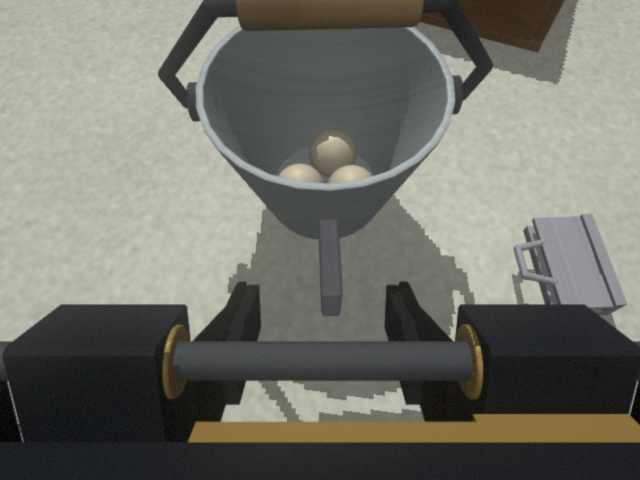

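Call:
step_arm:
  increments: [1.6,0.1,0,0,0,0,1.6,0.1,0,0,0,0,1.5,0.1,0,0,0,0,1.0,0,0,0,0,0,0.5,0,0,0,0,0,0,0,0,0,0,0,0,0,0,0,0,0]

```text
time: 21.35
position: [0.5105, -0.044, 0.015]
tool_rot: [1.623, 1.859, -0.677]
ft_force: [-0.8, 0.7, 1.0]
grip_width: 0.604
```

Run:
```python
from t2 import *
log(); snap('wrist','w9.png'); print(g)
```

```text
21.35 [-0.04   0.687  0.64   1.784 -0.928  1.546  1.14 ] [ 0.5105 -0.044   0.015 ] [ 1.623  1.859 -0.677] [-0.8  0.7  1. ] 0.604
[ 0.50863021 -0.04369572  0.01656497]
```

View pics/w9.png

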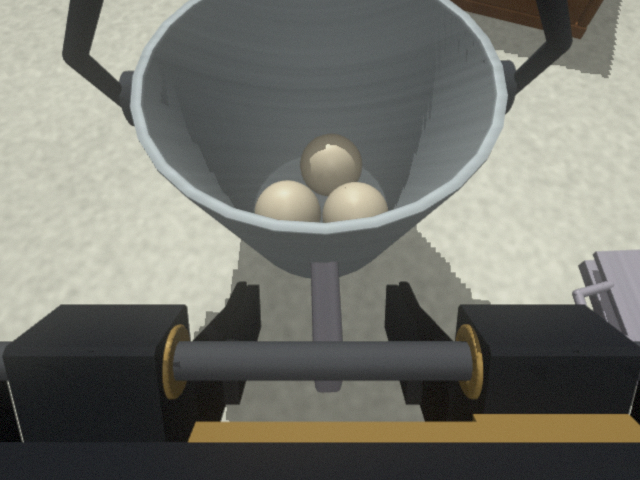

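The lug, at (326,325), is centred between the fingers, so I'll close firmly.

Call:
step_arm:
  increments: [0,0,0,0,0,0,0,0,0,0,0,0,0,0,0,0,0,0,0,0,0,0,0,0,0,0,0,0,0,0,0,0,0,0,0,0,0,0,0,0,0,0,0,0,0,0,0,0]
  fingers: 0
  force: 60

```text
time: 22.4
position: [0.5103, -0.0435, 0.0147]
tool_rot: [1.623, 1.86, -0.677]
ft_force: [0.6, 0.0, 0.2]
grip_width: 0.109
```

```bash
python3 fit.py >/dev/null
python3 - <<'E'
from t2 import *
log(); snap('wrist','w10.png')
s=ctrl.get_state(); p,r=cur(); q=np.array(s['joint_positions'])
P=np.load('P.npy')
# pail pose by pail_tool with psi: tool x horizontal dir
x=r.as_matrix()[:,0]; ps=np.arctan2(x[1],x[0]); print('psi',np.degrees(ps), 'lean',np.degrees(np.arcsin(-x[2])))
lean=np.arcsin(-x[2])
# follow pour
for psi in (98,105):
  ps=np.radians(psi); qq=q
  for t in (0,30,60,80,100,115):
    O=lipO((.585,.24,.185-.065*min(t,80)/80),ps,np.radians(t)); pp,Rt,_=pail_tool(O,ps,np.radians(t),lean=lean); qq,e,d=ik(pp,Rt,qq,P=P); print(psi,t,O.round(3),pp.round(3),qq.round(2),e.round(1),d.round(1))
E
```

```text
22.4 [-0.04   0.687  0.639  1.785 -0.928  1.546  1.14 ] [ 0.5103 -0.0435  0.0147] [ 1.623  1.86  -0.677] [0.6 0.  0.2] 0.109
psi 97.92016821371648 lean 45.02907736538229
98 0 [0.593 0.181 0.095] [0.601 0.127 0.112] [-0.28  0.56  0.58  1.68 -1.    1.51  0.77] 0.0 0.0
98 30 [0.598 0.144 0.113] [0.604 0.105 0.154] [-0.63  0.36  0.7   1.66 -0.51  1.29  0.35] 0.0 0.0
98 60 [0.6   0.133 0.143] [0.602 0.12  0.199] [-1.03  0.36  0.81  1.59  0.    1.33 -0.11] 0.0 0.0
98 80 [0.599 0.142 0.163] [0.598 0.149 0.22 ] [-1.21  0.52  0.85  1.51  0.21  1.45 -0.31] 0.0 0.0
98 100 [0.596 0.163 0.195] [0.592 0.188 0.246] [-1.31  0.73  0.87  1.39  0.35  1.62 -0.39] 0.0 0.0
98 115 [0.593 0.184 0.212] [0.588 0.222 0.255] [-1.35  0.91  0.88  1.29  0.44  1.74 -0.42] 0.0 0.0
105 0 [0.601 0.182 0.095] [0.615 0.129 0.112] [-0.26  0.64  0.56  1.56 -0.97  1.59  0.81] 0.0 0.0
105 30 [0.61  0.146 0.113] [0.62  0.109 0.154] [-0.61  0.42  0.7   1.59 -0.53  1.35  0.47] 0.0 0.0
105 60 [0.613 0.136 0.143] [0.616 0.123 0.199] [-1.04  0.38  0.83  1.58 -0.01  1.3   0.02] 0.0 0.0
105 80 [0.611 0.144 0.163] [0.609 0.151 0.22 ] [-1.26  0.5   0.89  1.54  0.23  1.38 -0.21] 0.0 0.0
105 100 [0.605 0.164 0.195] [0.599 0.189 0.246] [-1.4   0.7   0.92  1.47  0.38  1.51 -0.34] 0.0 0.0
105 115 [0.6   0.186 0.212] [0.59  0.222 0.255] [-1.45  0.87  0.93  1.4   0.47  1.62 -0.39] 0.0 0.0
```

View pics/w10.png

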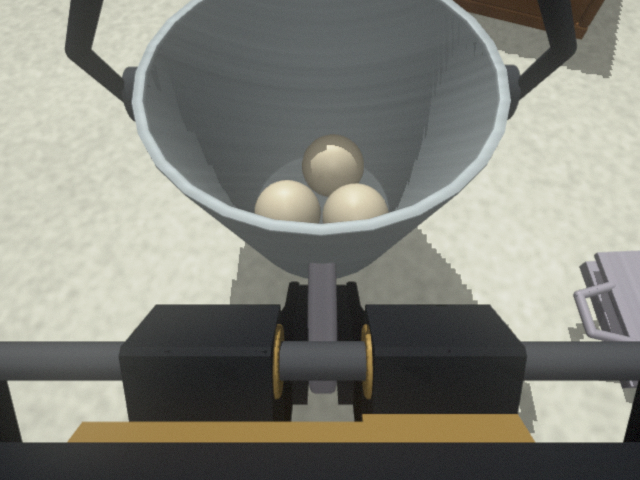

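Call:
step_arm:
  increments: [-0.3,0,-0.3,0,0,0,-0.6,0,-0.6,0,0,0,-0.8,0,-0.8,0,0,0,-0.9,0,-0.9,0,0,0,-0.9,0,-0.9,0,0,0,-0.9,0,-0.9,0,0,0,-0.9,0,-0.9,0,0,0,-0.8,0,-0.8,0,0,0,-0.6,0,-0.6,0,0,0,-0.4,0,-0.4,0,0,0]

```text
time: 23.7
position: [0.5107, -0.0434, 0.1156]
tool_rot: [1.623, 1.859, -0.677]
ft_force: [-0.5, -0.1, -2.6]
grip_width: 0.111
```

Run:
```python
from t2 import *
log(); snap('scene','s11.png');snap('wrist','w11.png'); p,r=cur()
a=cv2.imread('pics/s11.png')[100:300,240:460]; b=cv2.imread('pics/w11.png')
cv2.imwrite('pics/s11c.png',np.hstack([cv2.resize(a,(400,364)),cv2.resize(b,(400,364))]))
print(r.inv().apply(np.array([.601,.127,.115])-p)*100)
```

```text
23.7 [-0.084  0.537  0.693  1.753 -0.856  1.652  1.013] [ 0.5107 -0.0434  0.1156] [ 1.623  1.859 -0.677] [-0.5 -0.1 -2.6] 0.111
[ 11.09970694  11.21637068 -11.08761801]
```

View pics/s11c.png

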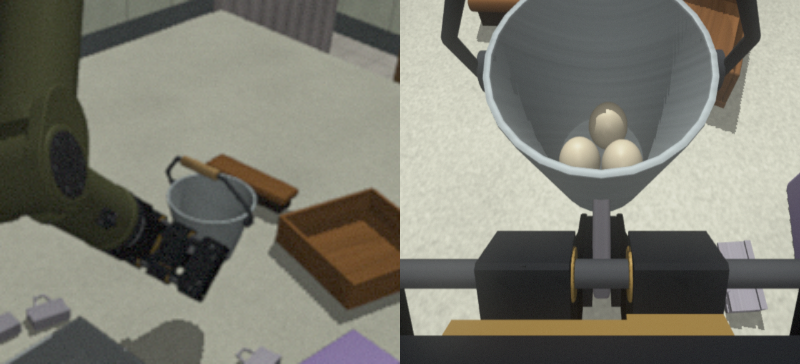

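Call:
step_arm:
  increments: [0.4,0.4,-0.4,0,0,0,0.7,0.7,-0.7,0,0,0,1.0,1.0,-1.0,0,0,0,1.1,1.1,-1.1,0,0,0,1.1,1.1,-1.1,0,0,0,1.2,1.2,-1.2,0,0,0,1.2,1.2,-1.2,0,0,0,1.1,1.1,-1.1,0,0,0,1.1,1.1,-1.1,0,0,0,1.0,1.1,-1.0,0,0,0,0.7,0.7,-0.7,0,0,0,0.5,0.5,-0.5,0,0,0]

```text
time: 25.3
position: [0.6009, 0.1277, 0.1145]
tool_rot: [1.622, 1.86, -0.677]
ft_force: [0.0, 0.1, -3.4]
grip_width: 0.109
```

```bash
cat > pour.py <<'E'
from t2 import *
def pourrows(t0,t1,n,psi,lean,lipf):
    p,r=cur(); out=[]; tr=[]
    for i in range(n):
        t=t0+(t1-t0)*(i+1)/n
        O=lipO(lipf(t),psi,np.radians(t)); pp,Rt,_=pail_tool(O,psi,np.radians(t),lean=lean)
        tt=(r.inv().apply(pp-p)*100).round(1); rv=(r.inv()*Rt).as_rotvec().round(3); print(', '.join('%g'%v for v in list(tt)+list(rv))+',')
        p=p+r.apply(tt/100); r=r*R.from_rotvec(rv)
    print(p.round(3),r.as_rotvec().round(3))
lipf=lambda t:np.array([.585,.235,.185-.06*min(max(t,0),80)/80])
E
python3 - <<'E'
from pour import *
log(); p,r=cur(); x=r.as_matrix()[:,0]; print(np.degrees(np.arctan2(x[1],x[0])),np.degrees(np.arcsin(-x[2])))
pourrows(0,55,11,np.radians(98),np.radians(45),lipf)
E
```

```text
25.3 [-0.294  0.562  0.593  1.681 -1.002  1.512  0.763] [0.6009 0.1277 0.1145] [ 1.622  1.86  -0.677] [ 0.   0.1 -3.4] 0.109
97.95065288342647 45.03746208605998
-1.1, -0.1, 0.6, -0.007, -0.087, -0,
-0.9, 0, -0.1, 0, -0.087, -0,
-0.8, 0, -0.1, 0, -0.087, -0,
-0.8, 0, -0.1, 0, -0.087, -0,
-0.8, 0, -0.1, 0, -0.088, -0,
-0.8, 0, -0.2, 0, -0.087, -0,
-0.8, 0, -0.2, 0, -0.087, -0,
-0.8, 0, -0.2, 0, -0.087, -0.001,
-0.8, 0, -0.3, 0, -0.088, 0,
-0.7, 0, -0.3, 0, -0.087, 0,
-0.8, 0, -0.3, 0, -0.087, 0,
[0.602 0.11  0.195] [ 0.986  1.135 -1.176]
```

Call:
step_arm:
  increments: [-1.1,0,0.6,0,-0.087,0,-0.9,0,-0.1,0,-0.087,0,-0.8,0,-0.1,0,-0.087,0,-0.8,0,-0.1,0,-0.087,0,-0.8,0,-0.1,0,-0.087,0,-0.8,0,-0.2,0,-0.087,0,-0.8,0,-0.2,0,-0.087,0,-0.8,0,-0.2,0,-0.087,0,-0.8,0,-0.3,0,-0.087,0,-0.7,0,-0.3,0,-0.087,0,-0.8,0,-0.3,0,-0.087,0]

```text
time: 26.68
position: [0.6026, 0.1095, 0.1958]
tool_rot: [0.989, 1.137, -1.184]
ft_force: [0.2, -0.0, -2.8]
grip_width: 0.111
```

Run:
```python
from pour import *
log(); snap('scene','s12.png');snap('wrist','w12.png')
a=cv2.imread('pics/s12.png')[60:300,240:500]; b=cv2.imread('pics/w12.png')
cv2.imwrite('pics/s12c.png',np.hstack([cv2.resize(a,(400,364)),cv2.resize(b,(400,364))]))
p,r=cur(); x=r.as_matrix()[:,0]; print(x)
pourrows(55,110,11,np.radians(98),np.radians(45),lipf)
```

```text
26.675 [-0.984  0.35   0.827  1.599 -0.085  1.316 -0.031] [0.6026 0.1095 0.1958] [ 0.989  1.137 -1.184] [ 0.2 -0.  -2.8] 0.111
[ 0.01873595 -0.16793216 -0.98562049]
-0.7, -0.1, 0, 0.001, -0.092, 0.005,
-0.8, 0, -0.4, 0, -0.087, -0,
-0.8, 0, -0.4, 0, -0.088, -0,
-0.8, 0, -0.5, 0, -0.087, -0,
-0.8, 0, -0.5, 0, -0.087, -0,
-1.2, 0, -0.3, 0, -0.087, -0,
-1.1, 0, -0.3, 0, -0.088, -0,
-1.2, 0, -0.3, 0, -0.087, -0,
-1.1, 0, -0.3, -0, -0.087, -0,
-1.2, 0, -0.3, -0, -0.087, -0,
-1.1, 0, -0.3, -0, -0.088, -0,
[0.589 0.205 0.258] [ 0.312  0.358 -1.407]
```

View pics/s12c.png

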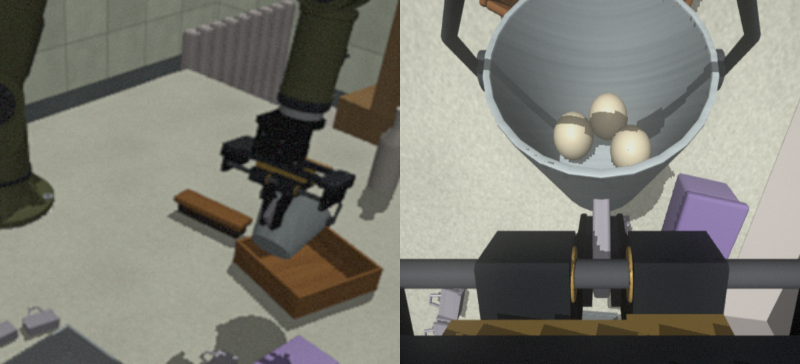

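Call:
step_arm:
  increments: [-0.7,0,0,0,-0.09,0,-0.8,0,-0.4,0,-0.087,0,-0.8,0,-0.4,0,-0.087,0,-0.8,0,-0.5,0,-0.087,0,-0.8,0,-0.5,0,-0.087,0,-1.2,0,-0.3,0,-0.087,0,-1.1,0,-0.3,0,-0.087,0,-1.2,0,-0.3,0,-0.087,0,-1.1,0,-0.3,0,-0.087,0]

```text
time: 27.9
position: [0.5939, 0.1779, 0.25]
tool_rot: [0.436, 0.507, -1.392]
ft_force: [-0.3, -0.3, -3.1]
grip_width: 0.111
```

Run:
```python
from pour import *
log(); snap('scene','s13.png');snap('wrist','w13.png')
a=cv2.imread('pics/s13.png')[60:300,240:500]; b=cv2.imread('pics/w13.png')
cv2.imwrite('pics/s13c.png',np.hstack([cv2.resize(a,(400,364)),cv2.resize(b,(400,364))]))
```

```text
27.9 [-1.305  0.722  0.878  1.39   0.351  1.618 -0.379] [0.5939 0.1779 0.25  ] [ 0.436  0.507 -1.392] [-0.3 -0.3 -3.1] 0.111
```

View pics/s13c.png

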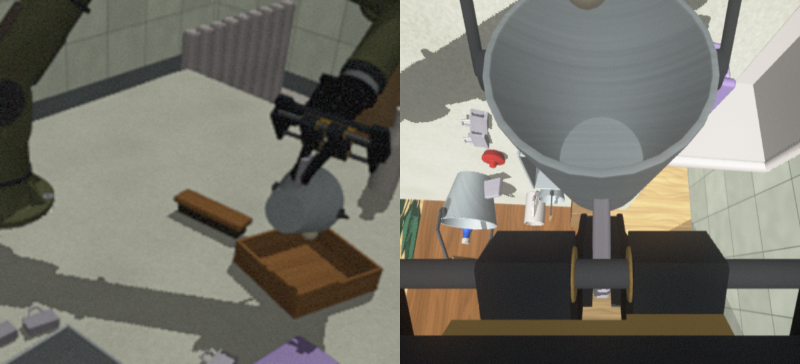

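Call:
step_arm:
  increments: [-1.2,0,-0.3,0,-0.087,0,-1.1,0,-0.3,0,-0.087,0,0,0,0,0,0,0,0,0,0,0,0,0,0,0,0,0,0,0,0,0,0,0,0,0]

```text
time: 28.75
position: [0.5915, 0.1997, 0.2587]
tool_rot: [0.314, 0.364, -1.414]
ft_force: [-0.7, 0.7, -2.0]
grip_width: 0.106
```

Run:
```python
from pour import *
log(); snap('scene','s14.png');snap('wrist','w14.png');snap('top','t14.png')
a=cv2.imread('pics/s14.png')[60:300,240:500]; b=cv2.imread('pics/w14.png');c=cv2.imread('pics/t14.png')[130:290,120:260]
cv2.imwrite('pics/s14c.png',np.hstack([cv2.resize(a,(300,300)),cv2.resize(b,(300,300)),cv2.resize(c,(200,300))]))
```

```text
28.75 [-1.332  0.836  0.881  1.331  0.415  1.697 -0.401] [0.5915 0.1997 0.2587] [ 0.314  0.364 -1.414] [-0.7  0.7 -2. ] 0.106
```

View pics/s14c.png

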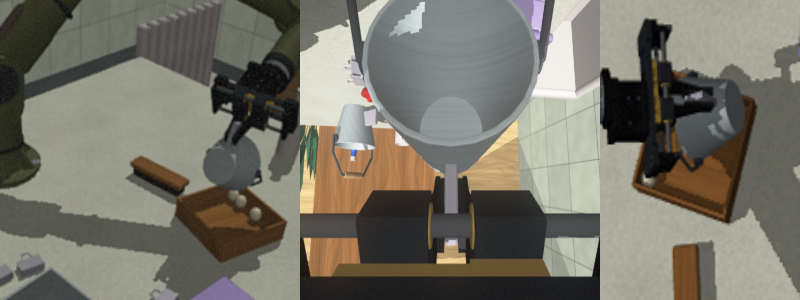

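All three balls lie in the tray in the scene crop at (235,197), (240,202) and (255,213), and the pail is empty. I'll tip it back.

Run:
```python
from pour import *
pourrows(107,53,8,np.radians(98),np.radians(45),lipf)
```

```text
1.8, -0.1, 0, 0, 0.167, 0.007,
1.6, -0, 0.3, 0, 0.118, -0,
1.6, -0, 0.2, 0, 0.117, -0,
1.6, -0, 0.3, 0, 0.118, -0,
1.1, -0, 0.5, 0, 0.118, 0,
1.2, -0, 0.5, 0, 0.118, 0,
1.1, -0, 0.5, 0, 0.118, 0,
1.1, -0, 0.3, 0, 0.118, 0,
[0.603 0.109 0.192] [ 1.01   1.163 -1.162]
```

Call:
step_arm:
  increments: [1.8,0,0,0,0.167,0,1.6,0,0.3,0,0.118,0,1.6,0,0.2,0,0.118,0,1.6,0,0.3,0,0.118,0,1.1,0,0.5,0,0.118,0,1.2,0,0.5,0,0.118,0,1.1,0,0.5,0,0.118,0,1.1,0,0.3,0,0.118,0]

```text
time: 29.9
position: [0.6033, 0.1077, 0.1925]
tool_rot: [1.015, 1.165, -1.168]
ft_force: [0.2, -0.2, -3.1]
grip_width: 0.109
```

Run:
```python
from pour import *
log()
pourrows(53,0,9,np.radians(98),np.radians(45),lipf)
```

```text
29.9 [-0.949  0.341  0.809  1.606 -0.112  1.306 -0.005] [0.6033 0.1077 0.1925] [ 1.015  1.165 -1.168] [ 0.2 -0.2 -3.1] 0.109
0.9, -0, 0.2, -0.006, 0.1, 0.004,
1, -0, 0.2, 0, 0.102, -0,
0.9, -0, 0.2, 0, 0.103, -0,
0.9, -0, 0.2, 0, 0.103, -0,
1, -0, 0.1, 0, 0.103, -0,
1, -0, 0.1, 0, 0.102, 0,
1, -0, -0, 0, 0.103, 0,
1, -0, -0, 0, 0.103, 0,
1, -0, -0.1, 0, 0.103, 0,
[0.601 0.122 0.112] [ 1.618  1.861 -0.67 ]
```

Call:
step_arm:
  increments: [0.9,0,0.2,-0.006,0.1,0.004,1.0,0,0.2,0,0.102,0,0.9,0,0.2,0,0.103,0,0.9,0,0.2,0,0.103,0,1.0,0,0.1,0,0.103,0,1.0,0,0.1,0,0.102,0,1.0,0,0,0,0.103,0,1.0,0,0,0,0.103,0,1.0,0,-0.1,0,0.103,0,0,0,0,0,0,0,0,0,0,0,0,0]

```text
time: 31.28
position: [0.6016, 0.1227, 0.1116]
tool_rot: [1.613, 1.859, -0.673]
ft_force: [0.3, 0.3, -1.8]
grip_width: 0.11
```

Run:
```python
from pour import *
log(); p,r=cur()
plan(p,r,[.5103,-.0425,.112],R.from_rotvec([1.623,1.86,-.677]),10,1)
im=snap('scene','s15.png');snap('wrist','w15.png')
a=cv2.imread('pics/s15.png')[60:300,240:500]; b=cv2.imread('pics/w15.png')
cv2.imwrite('pics/s15c.png',np.hstack([cv2.resize(a,(400,364)),cv2.resize(b,(400,364))]))
```

```text
31.275 [-0.284  0.566  0.587  1.677 -0.996  1.511  0.774] [0.6016 0.1227 0.1116] [ 1.613  1.859 -0.673] [ 0.3  0.3 -1.8] 0.11
-1.1, -1.1, 1.1, 0.001, 0, 0,
-1, -1.2, 1, 0.001, 0, 0,
-1.1, -1.1, 1.1, 0.001, 0, 0,
-1.1, -1.1, 1.1, 0.001, 0, 0,
-1, -1.2, 1.1, 0.001, 0, 0,
-1.1, -1.1, 1, 0.001, 0, 0,
-1, -1.1, 1.1, 0.001, 0, 0,
-1.1, -1.2, 1.1, 0.001, 0, 0,
-1.1, -1.1, 1.1, 0.001, 0, 0,
-1, -1.1, 1, 0.001, 0, 0,
end [ 0.5104 -0.042   0.112 ] [[-0.099, 0.991, 0.09], [0.697, 0.134, -0.705], [-0.711, -0.007, -0.704]] deg/row 0.1
```

View pics/s15c.png

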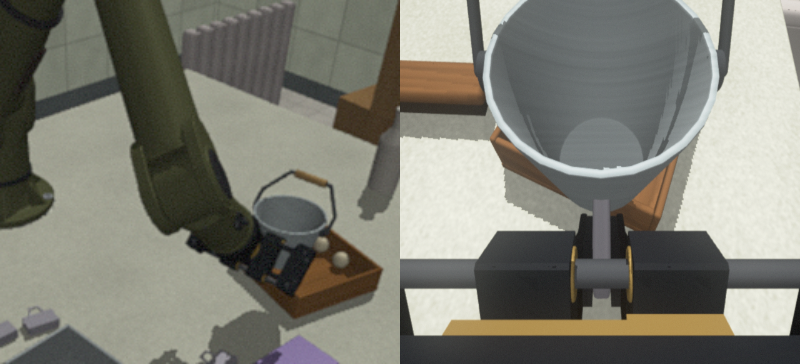

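Call:
step_arm:
  increments: [-0.5,-0.6,0.5,0.001,0,0,-1.0,-1.0,1.0,0.001,0,0,-1.1,-1.2,1.1,0.001,0,0,-1.1,-1.2,1.1,0.001,0,0,-1.1,-1.2,1.1,0.001,0,0,-1.1,-1.2,1.1,0.001,0,0,-1.1,-1.1,1.1,0.001,0,0,-1.1,-1.2,1.1,0.001,0,0,-1.1,-1.1,1.1,0.001,0,0,-0.8,-0.9,0.9,0.001,0,0,-0.6,-0.6,0.6,0,0,0,0,0,0,0,0,0]

```text
time: 32.88
position: [0.5099, -0.0424, 0.1113]
tool_rot: [1.623, 1.859, -0.683]
ft_force: [0.2, 0.9, -1.6]
grip_width: 0.109
```

Run:
```python
from pour import *
log(); p,r=cur()
plan(p,r,[.5103,-.0425,.018],R.from_rotvec([1.623,1.86,-.677]),8,2)
```

```text
32.875 [-0.082  0.539  0.687  1.757 -0.855  1.643  1.011] [ 0.5099 -0.0424  0.1113] [ 1.623  1.859 -0.683] [ 0.2  0.9 -1.6] 0.109
0.83, 0.01, 0.82, -0, 0, 0,
0.82, 0.02, 0.83, -0, 0, 0,
0.83, 0.01, 0.82, -0, 0, 0,
0.82, 0.01, 0.83, -0, 0, 0,
0.83, 0.02, 0.82, -0, 0, 0,
0.82, 0.01, 0.82, -0, 0, 0,
0.83, 0.01, 0.83, -0, 0, 0,
0.82, 0.02, 0.82, -0, 0, 0,
end [ 0.5103 -0.0425  0.018 ] [[-0.098, 0.991, 0.088], [0.698, 0.132, -0.704], [-0.709, -0.008, -0.705]] deg/row 0.0
```

Call:
step_arm:
  increments: [0.5,0,0.5,0,0,0,0.9,0,0.9,0,0,0,1.1,0,1.1,0,0,0,1.1,0,1.1,0,0,0,1.0,0,1.0,0,0,0,0.8,0,0.8,0,0,0,0.6,0,0.6,0,0,0,0.4,0,0.4,0,0,0,0.2,0,0.2,0,0,0,0,0,0,0,0,0]

```text
time: 34.12
position: [0.5094, -0.0419, 0.018]
tool_rot: [1.622, 1.86, -0.682]
ft_force: [0.4, -0.8, -1.0]
grip_width: 0.111
```

Call:
step_arm:
  increments: [0.1,0,0.1,0,0,0,0.1,0,0.1,0,0,0,0,0,0,0,0,0]

```text
time: 34.5
position: [0.5093, -0.0419, 0.0152]
tool_rot: [1.622, 1.86, -0.682]
ft_force: [-0.5, 0.8, -3.1]
grip_width: 0.11
```

Call:
step_arm:
  increments: [0.1,0,0.1,0,0,0,0,0,0,0,0,0]

```text
time: 34.75
position: [0.5094, -0.042, 0.0147]
tool_rot: [1.623, 1.86, -0.681]
ft_force: [-0.8, -2.1, 4.6]
grip_width: 0.112
```

Run:
```python
from pour import *
log(); snap('scene','s16.png');snap('wrist','w16.png')
a=cv2.imread('pics/s16.png')[140:300,260:440]; b=cv2.imread('pics/w16.png')
cv2.imwrite('pics/s16c.png',np.hstack([cv2.resize(a,(400,364)),cv2.resize(b,(400,364))]))
```

```text
34.75 [-0.041  0.684  0.636  1.788 -0.926  1.542  1.135] [ 0.5094 -0.042   0.0147] [ 1.623  1.86  -0.681] [-0.8 -2.1  4.6] 0.112
```

View pics/s16c.png

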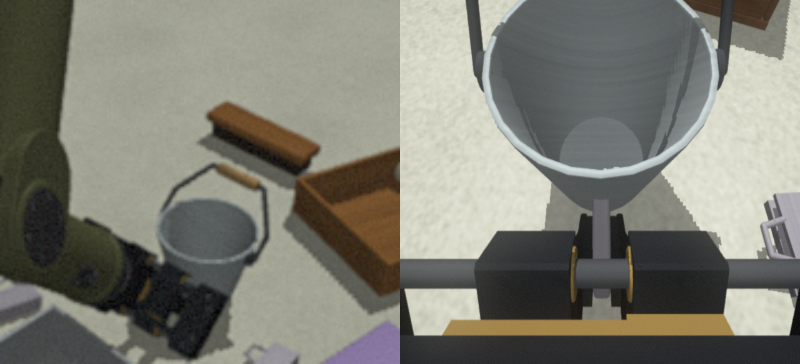

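The pail has landed, with 4.6 N upward on the tool. I'll release and back straight out.

Call:
step_arm:
  increments: [0,0,0,0,0,0,0,0,0,0,0,0,0,0,0,0,0,0,0,0,0,0,0,0,0,0,0,0,0,0]
  fingers: 60

```text
time: 35.48
position: [0.5093, -0.0419, 0.0137]
tool_rot: [1.622, 1.86, -0.682]
ft_force: [-0.2, -0.0, -0.0]
grip_width: 0.565
```

Call:
step_arm:
  increments: [-0.7,0,0,0,0,0,-1.5,0,0,0,0,0,-2.5,0,0,0,0,0,-3,0,0,0,0,0,-3,0,0,0,0,0,-3,0,0,0,0,0,-2,0,0,0,0,0,-1,0,0,0,0,0,0,0,0,0,0,0]

```text
time: 36.6
position: [0.5259, -0.1589, 0.1322]
tool_rot: [1.622, 1.859, -0.682]
ft_force: [0.2, -0.3, 0.1]
grip_width: 0.6
```

Run:
```python
from pour import *
log(); snap('scene','s17.png');snap('top','t17.png')
for c in['scene','top']:
  P=ctrl.camera_params(c)
  for n in ['pail_center','soap0_center']:
    for d in ctrl.spot_point(c,n)[:6]:
        X=w(c,d['xyz'],P); print(c,n,round(d['score'],2),X.round(3),px(c,X,P).round())
a=cv2.imread('pics/s17.png')[100:420,160:510]; b=cv2.imread('pics/t17.png')[110:360,120:520]
cv2.imwrite('pics/s17c.png',np.hstack([cv2.resize(a,(400,366)),cv2.resize(b,(400,366))]))
log()
```

```text
36.6 [ 0.103  0.668  0.706  1.534 -0.833  1.808  1.085] [ 0.5259 -0.1589  0.1322] [ 1.622  1.859 -0.682] [ 0.2 -0.3  0.1] 0.6
scene pail_center 0.82 [ 0.269 -0.538  0.063] [106. 298.]
scene pail_center 0.74 [ 0.52  -0.488  0.034] [184. 364.]
scene pail_center 0.69 [0.503 0.01  0.046] [352. 253.]
scene soap0_center 0.66 [0.56  0.362 0.022] [449. 219.]
top pail_center 0.8 [0.503 0.01  0.052] [280. 235.]
top pail_center 0.7 [ 0.52  -0.489  0.038] [460. 232.]
top pail_center 0.69 [ 0.263 -0.54   0.069] [485. 325.]
36.9 [ 0.101  0.669  0.706  1.536 -0.833  1.808  1.085] [ 0.5257 -0.1577  0.1316] [ 1.621  1.862 -0.682] [ 0.2 -0.6 -0. ] 0.596
```

View pics/s17c.png

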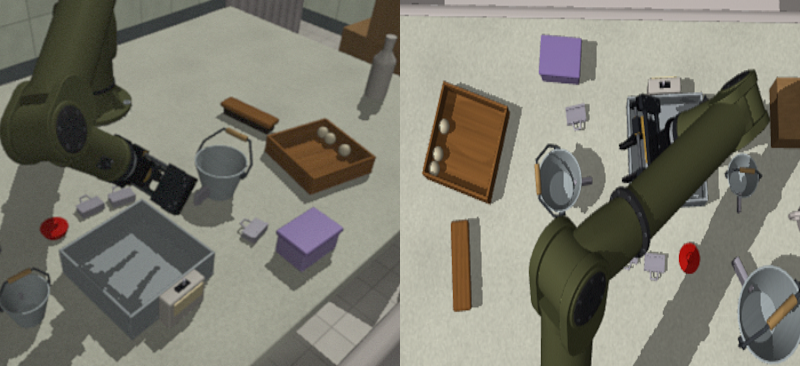

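Call:
step_arm:
  increments: [-2,0,-1,0,0,0,-2,0,-1,0,0,0,0,0,0,0,0,0,0,0,0,0,0,0]

```text
time: 37.4
position: [0.5281, -0.1727, 0.1747]
tool_rot: [1.622, 1.859, -0.682]
ft_force: [-0.6, 0.1, -1.2]
grip_width: 0.606
```

```bash
python3 -c "
from h import *
log(); print(ctrl.close_job())"
```

```text
37.4 [ 0.118  0.644  0.72   1.476 -0.821  1.876  1.05 ] [ 0.5281 -0.1727  0.1747] [ 1.622  1.859 -0.682] [-0.6  0.1 -1.2] 0.606
the job is handed in; nothing more can be done
None
```

The job is done and handed in at 37.4 s. I lifted the middle-sized pail out of the caddy by its bail, stood it on the ledge and let go. Then I gripped the lug, tipped the pail over the tray, stood it back upright on the ledge empty, and released it.

**One correction:** on the first lift the jaws were still closing, so the bail was held only at the fingertips. I set the pail back on the caddy floor, gripped it deeper and lifted again.

**Last checks:**
- **Soap balls:** the final top picture shows all three in the tray. The soap network found one of them in the scene view and none in the top view, so the count is from the pictures.
- **Pail:** it stands upright on the ledge at about (0.503, 0.010). The scene and top cameras agree on position and put its centre 46 and 52 mm up, against 45 mm expected.
- **Other things:** the stopper, brush, box and the clips in view look unmoved. The arm partly hid one clip and the caddy in the top view, so I judged those from the scene view.
- **Robot:** the wrist force was near zero, about 1 N, and the gripper was open and clear of everything.

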